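# Back-turn and screw a four-start cap onto a reagent bottle

### The arm

A 6-joint arm with a two-finger parallel gripper is mounted at the origin on the work surface; the furniture and walls round the work are solid. World frame = base frame: x ahead of the robot, y to its left, z up, the work surface at z = 0. Lengths are in m, angles in degrees, forces in N, time in s.
With the tool pointing down it reaches from about 0.4 to 0.825 m from the base axis. Payload 7 kg.
Tool frame: the origin (TCP) lies at the very end of the fingers, on their centre line; the grasp point (between the pads) lies 19 mm behind it (ctrl.tcp_to_grasp is the distance from the TCP to the grasp point, in m); z points along the fingers, y is the direction in which the jaws open and shut (so a half turn about z gives the same grasp; the last joint's range is limited). The gripper opens to 88 mm and grips with 3 to 60 N. Pads are 19 mm wide; open, the fingers measure 130 mm over their backs; the gripper's body (78 mm by 193 mm) begins 47 mm behind the grasp point.
Start: joints at [-48.237, 20.546, 0.682, 0, -70.136, -16.507], TCP at [0.288, -0.61, 0.227] pointing down, gripper open.
Joint ranges: [-176.03, 176.03], [-82.01, 121.73], [-58.28, 71.71], [-173.87, 95.51], [-174.79, -0.11], [-173.66, 173.66]. Speed limits (degrees/s): [136.94, 136.94, 172.46, 180, 180, 180].

### API

Orientations are given as [roll, pitch, yaw] about the fixed x, y, z axes, in that order (R = Rz(yaw) Ry(pitch) Rx(roll)).
In Python, from plant import ctrl gives the robot as it stands.
- The arm moves only by the tool jog_arm, never from a script. Its argument "commands" is a list of rows, each an object of numbers: "x", "y", "z": the shift along the tool's x, y, z in cm; "roll": the turn about the tool's z in rad. In form: [{"x": .., "y": .., "z": .., "roll": ..}, ...]. A call has 1 to 12 rows; each row shifts and turns the commanded pose from where the row before left it, along the tool's axes as they then stand; what a row does not reach is not made up. A row lasts 1/10 s, in which the tool goes at most 50 mm and 8.59 degrees, less where a joint would pass 70% of its speed; a pose out of reach is approached as far as the arm can. A call is refused whole if a number of a shift passes 5 or a number of a turn 0.15, either way. A call with a gripper value outside its range is refused whole. "gripper" is the finger opening in cm, from 0 to 8.76, set as the call begins (left out, the last holds). The fingers move at their own pace and stop on an object; the grip force is fixed at half the most. Time passes only in rows, so rows that do not move let the fingers close. It gives the time, the measured TCP pose, the force and the opening at its end, in the units of the state.
- ctrl.get_obs(): the state, without advancing time (a new reading comes with each control period).
- ctrl.snapshot(name): name is "side" or "top" or "wrist"; returns a dict with "image" (480x640x3 uint8, red, green, blue), "mtx" (3x3 intrinsics, pixels), "position" and "orientation" of the camera in the world; the wrist camera has in their place "hand_eye" (4x4, takes a point from camera to tool coordinates, whose origin is the TCP and whose axes are the flange's). Camera axes: x right, y up, looking along -z (the intrinsics and any distortion apply to the point x, -y, -z); pixel columns grow to the right and rows downward; lengths in m; the calibration is good to about 2 mm. A picture is of the moment at which its call begins: read the wrist's pose just before it. There is no depth.
- ctrl.close_job(): hands the job in, once; it reports no verdict.
Trained networks look in the newest picture that a camera, given by its name, has taken for a name from the list of things; names that differ only in an ending like _2 or _b are one class to them, and where a whole thing is asked for, a point or a joint stands for the part that bears it (a point fixed in the world has none). Each returns a list of dicts, best first, with "confidence" (0 to 1); they miss things now and then, are a little off and sometimes report something else, mostly with a low value. They report only what shows in the picture. A call takes as long as a camera call. They do not tell look-alikes from the thing itself.
- ctrl.search_frame(camera, query): "position" ([column, row] as shares, 0 to 1, of the picture: columns of its width, rows of its height, amid what is visible of it).
- ctrl.regions_of(camera, query): "mask" (480x640 bool, what is visible of it) and "position" ([column, row] as shares, 0 to 1, of the picture: columns of its width, rows of its height, amid what is visible of it).
The state is a dict: "clock": time; "joint_pos": joint angles; "qvel": joint speeds; "tau": joint torques, N m; "tool_pos": TCP position; "orientation": TCP orientation; "force": force on the tool from outside, world axes, zero at the start; "moment": the same for the moment, N m; "opening": finger opening in m.
Only numpy, scipy, OpenCV 4.12 (cv2) and the standard library are available. Lean on these libraries where they do the work, as an engineer would, in place of code of your own. Each camera call takes 0.05 s, during which the arm holds its last target.

### The job

Cap the open reagent bottle that stands in the spring clamp: set the wide cap on its mouth and, pressing lightly (a few newtons), always turn it backwards first (anticlockwise from above) until the thread drops into place, or meets its stop if it has dropped in already; then screw it clockwise, fully home, tightening until the clamp's pointer has swung about 12 degrees clockwise. Work gently: the clamp must never be wound past 20 degrees clockwise or 12 degrees anticlockwise, nor the cap pressed on the bottle with more than 30 N. Then let go of the cap; the small cap and the already capped bottle stay where they stand.

Things in the scene. Friction and masses are not known exactly. Their poses are not given: they have to be found in the camera images.
- wide_cap: the wide white ribbed screw cap, 60 mm across, 30 mm high, open side down, 50 g, on the bench at the robot's right (it and the small cap may swap places). Origin: centre of the lower rim, z up. Grip it by the ribs, from above, near the top. Inside (bore 52 mm, 26 mm deep) it has four lugs 90 degrees apart, their undersides 10 mm above the rim. 1 to 1.5 mm of play round the neck.
- mouth (a point): centre of the open amber bottle's mouth, on its axis, z up, about 156 mm above the bench; sinks with the seat. Neck 39 mm across (49 over its threads), 31 mm high above the 77 mm wide body. Four equal threads, 90 degrees apart, each ending below in a stop bead. How the bottle is turned in the clamp, and so where the threads start, is NOT measured: find it by feel.
- neck (a point): foot of the bottle's neck on the axis, 31 mm under the mouth. Wide cap's origin below the MOUTH: 12 to 17 mm with its lugs on top of the threads (clockwise only jams there); turned anticlockwise, at most 90 degrees, it rises up to 4 mm, then falls to 19-20 mm (anticlockwise now jams); from there 50 to 65 degrees clockwise, sinking 1 mm per 12 degrees, to the stop, home at 24-25 mm.
- seat: sprung round seat that carries clamp and bottle, origin at the centre of its underside, 40 mm above the bench. It yields straight down: starts to give at about 2 N, then 1.2 N per mm, 10 mm at most, then it is hard. It rises again when the load goes.
- clamp (a joint): turn of the spring clamp that holds the bottle, shown by its black pointer on the station's front; 0 at rest, positive clockwise from above, rad. A torsion spring of 1.5 N m per rad, so it shows the torque on the bottle (12 degrees = 0.21 rad = 0.3 N m). Marks on the base: rest, 8 and 18 degrees clockwise. It springs back when the cap is let go; the bottle does not slip in it.
- station: the fixed capping station: grey base plate 110 x 110 x 18 mm, origin at the centre of its underside, on the bottle's axis, -x its front; above it the sprung seat and the aluminium clamp ring (92 mm across, top 72 mm above the bench).
- small_cap: a smaller white cap of another bottle, 42 mm across, 24 mm high, origin at the centre of its underside; not to be used.
- capped_bottle: a loose amber bottle with its cap already on, 77 mm across, 111 mm high, standing at the back; origin at the centre of its underside.
Not all that is in view belongs to the job. What is shaped like the wide_cap but brown is not meant.

How it is judged:
By the outcome, as a careful person would: the job done as asked, in the order asked, and still so for the second after the job is handed in, with the robot touching nothing.
It also fails if it takes over 72 s, if anything falls off the work surface, if the arm or the gripper's body presses on something with over 40 N, if the wrist force passes 120 N, or if a joint passes its speed limit or range.

## Working session

There is one attempt and no reset: what is moved stays moved. The work goes in short steps, Python scripts to look and compute and a tool call to move; the robot and the scene stay as the last step left them, time stands still between calls to the robot, and variables do not carry over. Pictures are saved under pics/ and viewed, and the job is handed in when it is done.

Besides the shell and the picture viewer there is one more tool, called after "Call:" by a JSON object that holds its "api" and its "payload", one argument or row to a line. jog_arm: Moves the arm, as the interface text tells. Its arguments: {"type":"object","properties":{"commands":{"type":"array"},"gripper":{"type":"number"}},"required":["commands"]}

```bash
ls; mkdir -p pics; python3 - <<'E'
from plant import ctrl
import cv2
print(ctrl.get_obs(), ctrl.tcp_to_grasp)
for n in ("side","top","wrist"):
    s=ctrl.snapshot(n)
    cv2.imwrite(f"pics/{n}0.png",s["image"][:,:,::-1])
    print(n,{k:v for k,v in s.items() if k!="image"})
    for q in ("wide_cap","small_cap","mouth","station","capped_bottle","clamp"):
        try: print(q,[(round(d["confidence"],2),[round(d["position"][0]*640),round(d["position"][1]*480)]) for d in ctrl.search_frame(n,q)][:4])
        except Exception as e: print(q,e)
E
```

```text
pics
{'clock': 0.0, 'joint_pos': array([-4.82359478e+01,  2.05899168e+01,  6.32389248e-01, -1.91432711e-02,
       -7.01363713e+01, -1.65062553e+01]), 'qvel': array([-0.01151742,  0.04083479,  0.00917018, -0.00509505, -0.0184911 ,
        0.08738258]), 'tau': array([-7.88811303e-04, -5.82711804e+01,  2.93048912e+01,  6.99688956e+00,
        6.85538747e-03, -1.83685670e-04]), 'tool_pos': array([ 0.28776103, -0.61003154,  0.22563239]), 'orientation': array([ 1.79904858e+02, -9.42671732e-03, -1.54748715e+02]), 'force': array([-0.68423339,  0.79957467,  0.42484223]), 'moment': array([ 0.00227756,  0.01863568, -0.01124428]), 'opening': 0.08747466760829738} 0.0188
side {'mtx': array([[545.18284832,   0.        , 320.02466595],
       [  0.        , 545.18284832, 247.54278268],
       [  0.        ,   0.        ,   1.        ]]), 'position': array([0.89038912, 0.30525865, 0.85055433]), 'orientation': array([ 3.48989912e+01, -2.69005894e-02,  1.37315715e+02])}
wide_cap [(0.96, [229, 258]), (0.88, [280, 227]), (0.77, [280, 187]), (0.75, [261, 294])]
small_cap [(0.96, [335, 228])]
mouth [(0.88
[... 558 characters left out ...]
8, [209, 306])]
station [(0.76, [211, 313])]
capped_bottle [(0.74, [280, 180])]
clamp [(0.61, [207, 309])]
wrist {'mtx': array([[431.62705859,   0.        , 324.4532023 ],
       [  0.        , 431.62705859, 238.11159008],
       [  0.        ,   0.        ,   1.        ]]), 'hand_eye': array([[ 2.93371040e-05,  9.54401655e-01,  2.98525511e-01,
         8.01494488e-02],
       [ 9.99999885e-01, -1.71200889e-04,  4.49064843e-04,
         1.68940365e-03],
       [ 4.79696062e-04,  2.98525463e-01, -9.54401549e-01,
        -1.58184491e-01],
       [ 0.00000000e+00,  0.00000000e+00,  0.00000000e+00,
         1.00000000e+00]])}
wide_cap []
small_cap []
mouth []
station []
capped_bottle []
clamp []
```

View pics/side0.png

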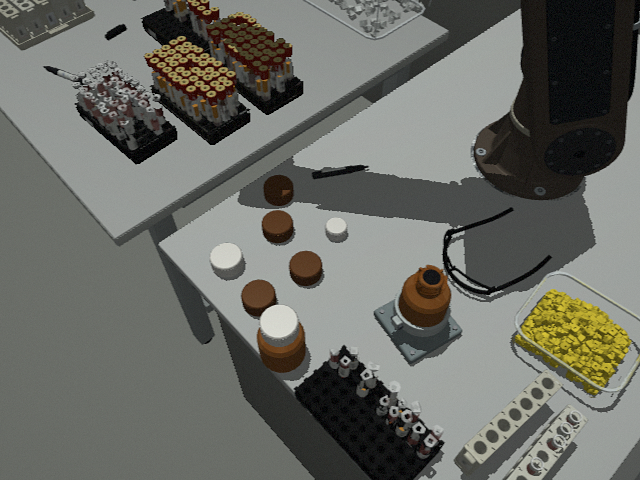

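View pics/top0.png

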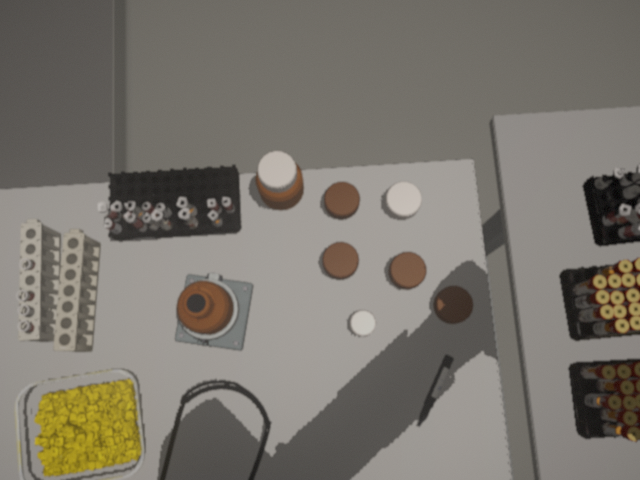

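View pics/wrist0.png

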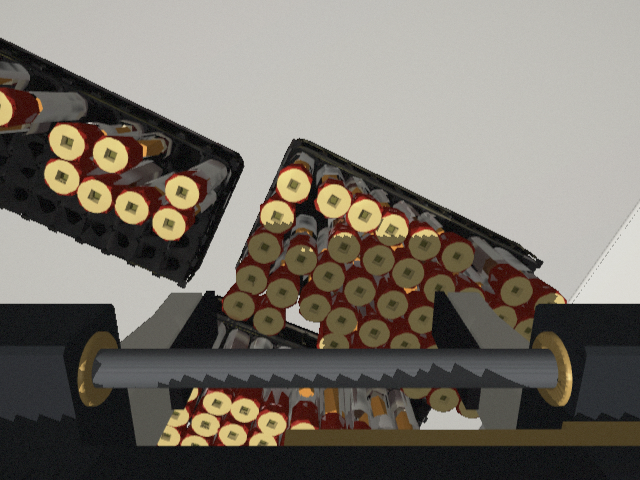

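The white wide cap is at side (228,260) / top (404,200), with brown look-alikes around it. The small cap is at side (336,229) / top (362,323). The bottle mouth is at side (431,275) / top (196,302). Next I'll triangulate.

```bash
cat > h.py <<'E'
import numpy as np, cv2
from plant import ctrl
from scipy.spatial.transform import Rotation as R
def cam(s,obs=None):
    if "hand_eye" in s:
        H=s["hand_eye"]; Rt=R.from_euler('xyz',obs["orientation"],degrees=True).as_matrix()
        return Rt@H[:3,:3], Rt@H[:3,3]+obs["tool_pos"]
    return R.from_euler('xyz',s["orientation"],degrees=True).as_matrix(), np.array(s["position"])
def ray(s,u,v,obs=None):
    Rm,p=cam(s,obs);K=s["mtx"]
    d=Rm@np.array([(u-K[0,2])/K[0,0],-(v-K[1,2])/K[1,1],-1.]);return p,d/np.linalg.norm(d)
def proj(s,P,obs=None):
    Rm,p=cam(s,obs);K=s["mtx"];c=(np.atleast_2d(P)-p)@Rm
    return np.c_[K[0,0]*c[:,0]/-c[:,2]+K[0,2], K[1,1]*-c[:,1]/-c[:,2]+K[1,2]]
def onz(s,u,v,z,obs=None):
    p,d=ray(s,u,v,obs);return p+d*(z-p[2])/d[2]
def tri(rs):
    A=np.zeros((3,3));b=np.zeros(3)
    for p,d in rs:
        M=np.eye(3)-np.outer(d,d);A+=M;b+=M@p
    x=np.linalg.solve(A,b);return x,[np.linalg.norm((np.eye(3)-np.outer(d,d))@(x-p)) for p,d in rs]
def cylmask(s,axis,rads,obs=None):
    # silhouette of cylinder/stack: [(z,r)...] at axis xy
    pass
E
python3 - <<'E'
from h import *
import pickle
S={}
for n in ("side","top"):
    S[n]=ctrl.snapshot(n)
    for q in ("wide_cap","small_cap","mouth","station","capped_bottle","clamp"):
        for d in ctrl.regions_of(n,q)[:6]:
            m=d["mask"]; ys,xs=np.nonzero(m)
            print(n,q,round(d["confidence"],2),m.sum(),xs.min(),xs.max(),ys.min(),ys.max(),round(xs.mean(),1),round(ys.mean(),1),S[n]["image"][m].mean(0).round())
            if m.any(): cv2.imwrite(f"pics/m_{n}_{q}_{int(xs.mean())}_{int(ys.mean())}.png",m*255)
pickle.dump(S,open("S.pkl","wb"))
s,t=S["side"],S["top"]
print("cap z=.03/2",onz(s,228,260,.015),onz(t,404,200,.025))
print("mouth",tri([ray(s,431,275),ray(t,196,302)]))
for nm in ("side","top"):
    im=S[nm]["image"]; c=(425,305) if nm=="side" else (212,308)
    cr=im[c[1]-75:c[1]+75,c[0]-100:c[0]+100]
    cv2.imwrite(f"pics/z_{nm}.png",cv2.resize(cr[:,:,::-1],None,fx=4,fy=4,interpolation=cv2.INTER_CUBIC))
E
```

```text
side wide_cap 0.93 992 290 322 251 286 306.0 267.9 [77. 53. 34.]
side wide_cap 0.89 738 263 292 176 205 278.2 190.0 [39. 24. 13.]
side wide_cap 0.89 946 242 276 279 315 258.0 296.5 [82. 56. 35.]
side wide_cap 0.84 948 210 244 243 277 227.0 259.7 [166. 167. 161.]
side wide_cap 0.63 830 263 293 210 242 278.0 226.1 [72. 48. 29.]
side small_cap 0.67 429 326 347 217 240 336.2 228.8 [159. 160. 153.]
side mouth 0.7 3174 393 451 265 335 423.3 302.4 [80. 60. 40.]
side station 0.78 5165 374 462 265 363 420.3 314.2 [77. 68. 56.]
side clamp 0.67 3185 392 451 265 336 423.2 302.8 [79. 59. 40.]
top wide_cap 0.96 1177 388 426 250 289 407.2 269.7 [116.  90.  73.]
top wide_cap 0.75 1092 322 358 241 279 339.9 259.8 [115.  88.  71.]
top wide_cap 0.61 1110 324 359 180 218 341.6 199.2 [109.  83.  67.]
top wide_cap 0.6 1212 434 472 285 324 453.1 304.2 [65. 52. 44.]
top small_cap 0.77 596 349 375 309 336 362.0 322.7 [183. 179. 172.]
top mouth 0.82 3079 177 239 272 342 208.0 307.8 [113.  89.  72.]
top station 0.98 4827 175 253 272 349 213.5 310.6 [114. 100.  88.]
top capped_bottle 0.6 2222 256 303 151 209 279.3 180.5 [144. 128. 117.]
top clamp 0.56 3131 177 239 272 341 208.2 307.6 [113.  89.  73.]
cap z=.03/2 [ 0.63833181 -0.21711133  0.015     ] [ 0.63427943 -0.21896908  0.025     ]
mouth (array([0.47408489, 0.10070682, 0.15848744]), [np.float64(0.001074383084928656), np.float64(0.0010743830849287222)])[ WARN:0@4.565] global loadsave.cpp:1063 imwrite_ Unsupported depth image for selected encoder is fallbacked to CV_8U.
```

```bash
python3 - <<'E'
from h import *
import pickle
from scipy.optimize import least_squares
S=pickle.load(open("S.pkl","rb"))
th=np.linspace(0,2*np.pi,60)
def hullc(s,x,y,zr):
    P=np.concatenate([np.c_[x+r*np.cos(th),y+r*np.sin(th),z+0*th] for z,r in zr])
    q=proj(s,P).astype(np.float32); h=cv2.convexHull(q)[:,0]
    m=cv2.moments(h); return np.array([m['m10']/m['m00'],m['m01']/m['m00'],m['m00']])
def white(s,box,thr):
    x0,x1,y0,y1=box; g=s["image"].astype(int); m=np.zeros((480,640),np.uint8)
    sub=(g[y0:y1,x0:x1].min(2)>thr); m[y0:y1,x0:x1]=sub
    n,l,st,c=cv2.connectedComponentsWithStats(m); k=1+np.argmax(st[1:,4]); return c[k],st[k]
t,s=S["top"],S["side"]
m=cv2.imread("pics/m_side_wide_cap_227_259.png",0)>0
ys,xs=np.nonzero(m); cs=(xs.mean(),ys.mean())
ct,st=white(t,(378,430,175,225),168); print("top white",ct,st, t["image"][215:222,360:445:6].mean(2).round())
for nm,sx,c in (("side",s,cs),("top",t,ct)):
    r=least_squares(lambda p:hullc(sx,p[0],p[1],[(0,.03),(.03,.03)])[:2]-c,[.63,-.21]); print("cap",nm,r.x,hullc(sx,*r.x,[(0,.03),(.03,.03)])[2],m.sum())
E
python3 - <<'E'
import cv2
a=cv2.imread('pics/z_side.png');print(a.shape)
E
```

```text
top white [404.02300242 198.0496368 ] [388 183  33  32 826] [[159. 159. 159. 159. 158.  93. 100. 147. 148. 141. 160. 160. 159. 160.
  161.]
 [159. 159. 160. 159. 159. 100.  94. 118. 125. 152. 160. 159. 159. 160.
  159.]
 [159. 158. 158. 159. 158. 120.  94.  98. 114. 159. 160. 160. 160. 160.
  159.]
 [158. 159. 158. 159. 159. 142. 106.  94. 129. 159. 160. 160. 159. 159.
  159.]
 [158. 159. 158. 160. 158. 156. 131. 110. 149. 158. 159. 159. 160. 159.
  159.]
 [159. 159. 159. 159. 159. 159. 150. 139. 157. 160. 160. 159. 160. 159.
  159.]
 [159. 159. 158. 159. 158. 158. 158. 155. 161. 160. 159. 160. 159. 159.
  159.]]
cap side [ 0.63906102 -0.21883234] 1002.8251049164683 948
cap top [ 0.63985146 -0.22050136] 1165.960338306846 948
(600, 800, 3)
```

View pics/z_side.png

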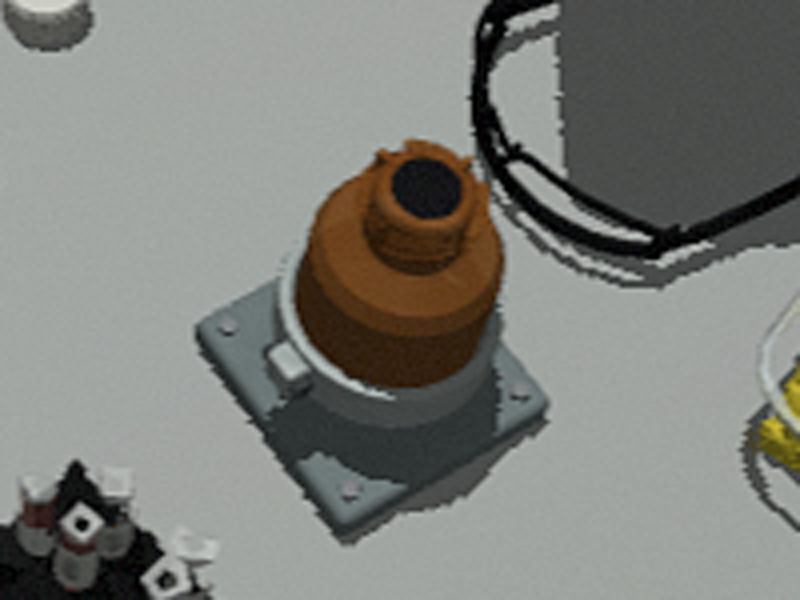

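View pics/z_top.png

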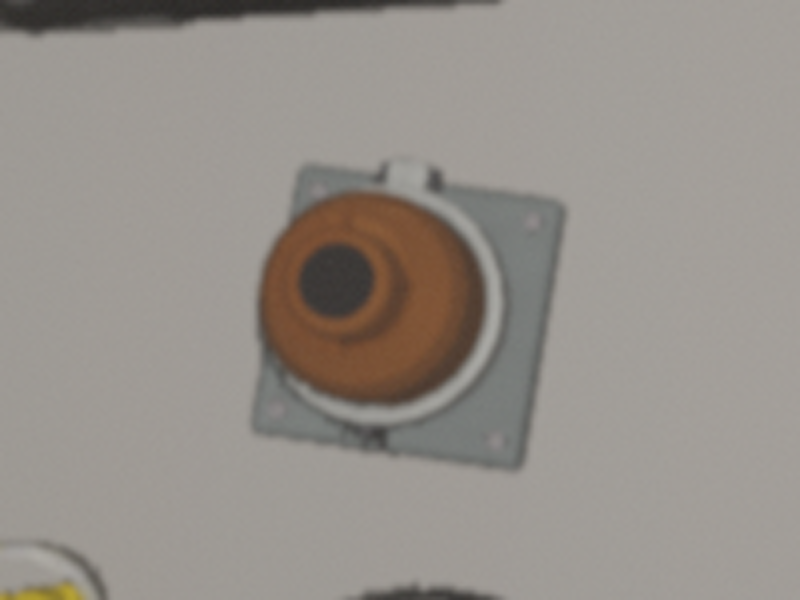

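```bash
python3 - <<'E'
from h import *
import pickle
S=pickle.load(open("S.pkl","rb"));s,t=S["side"],S["top"]
print(tri([ray(s,431.75,277),ray(t,196.25,303.25)]),onz(s,431.75,277,.156),onz(t,196.25,303.25,.156))
# plate corners top z=.018 
P=[onz(t,112+u/4,233+v/4,.018) for u,v in((303,165),(566,205),(518,468),(252,432))]
print(np.array(P),np.mean(P,0)); P=np.array(P)
for i in range(4): d=P[(i+1)%4]-P[i]; print(np.linalg.norm(d),np.degrees(np.arctan2(d[1],d[0])))
Q=np.array([onz(s,325+u/4,230+v/4,.018) for u,v in((198,328),(345,530),(548,405))]);print(Q,(Q[0]+Q[2])/2)
E
```

```text
(array([0.47275866, 0.10183145, 0.15278919]), [np.float64(0.0007257443228282858), np.float64(0.0007257443228283568)]) [0.4751343  0.10219875 0.156     ] [0.47200323 0.10179838 0.156     ]
[[0.53510281 0.14194011 0.018     ]
 [0.51173598 0.0360548  0.018     ]
 [0.40825391 0.05955407 0.018     ]
 [0.42931734 0.16453068 0.018     ]] [0.47110251 0.10051992 0.018     ]
0.10843296277023683 -102.44460455268913
0.10611670608878145 167.20594017054987
0.10706893385795549 78.65432811840236
0.10817069524178395 -12.05449009459938
[[0.5191082  0.04148104 0.018     ]
 [0.54172447 0.14621752 0.018     ]
 [0.43714475 0.16663773 0.018     ]] [0.47812647 0.10405938 0.018     ]
```

Call:
{"api": "jog_arm", "payload": {
  "commands": [
    {"x": -2,"y": 0.8,"z": 0.3},
    {"x": -4.2,"y": 1.8,"z": 0.6},
    {"x": -4.2,"y": 1.8,"z": 0.6},
    {"x": -4.2,"y": 1.8,"z": 0.6},
    {"x": -4.2,"y": 1.8,"z": 0.6},
    {"x": -4.2,"y": 1.8,"z": 0.6},
    {"x": -4.2,"y": 1.8,"z": 0.6},
    {"x": -4.2,"y": 1.8,"z": 0.6},
    {"x": -4.2,"y": 1.8,"z": 0.6},
    {"x": -4.2,"y": 1.8,"z": 0.6},
    {"x": -4.2,"y": 1.8,"z": 0.6},
    {"x": -4.2,"y": 1.6,"z": 0.6}
  ],
  "gripper": 7.8
}}

```text
validation failed for argument at $.co...
```

Call:
{"api": "jog_arm", "payload": {
  "commands": [
    {"x": -2.4,"y": 0.5,"z": 0.6},
    {"roll": -0.14},
    {"roll": -0.14},
    {"roll": -0.14},
    {"roll": -0.14},
    {"roll": -0.14},
    {"roll": -0.1},
    {}
  ]
}}

```text
validation failed for argument at $.co...
```

Call:
{"api": "jog_arm", "payload": {
  "commands": [
    {"x": -2,"y": 0.8,"z": 0.3,"roll": 0},
    {"x": -4.2,"y": 1.8,"z": 0.6,"roll": 0},
    {"x": -4.2,"y": 1.8,"z": 0.6,"roll": 0},
    {"x": -4.2,"y": 1.8,"z": 0.6,"roll": 0},
    {"x": -4.2,"y": 1.8,"z": 0.6,"roll": 0},
    {"x": -4.2,"y": 1.8,"z": 0.6,"roll": 0},
    {"x": -4.2,"y": 1.8,"z": 0.6,"roll": 0},
    {"x": -4.2,"y": 1.8,"z": 0.6,"roll": 0},
    {"x": -4.2,"y": 1.8,"z": 0.6,"roll": 0},
    {"x": -4.2,"y": 1.8,"z": 0.6,"roll": 0},
    {"x": -4.2,"y": 1.8,"z": 0.6,"roll": 0},
    {"x": -4.2,"y": 1.6,"z": 0.6,"roll": 0}
  ],
  "gripper": 7.8
}}

```text
clock: 2.95
tool_pos: [0.638, -0.2186, 0.1576]
orientation: [-180.0, 0.0, -154.7]
force: [0.9, -0.3, 0.6]
opening: 0.0777
```

Call:
{"api": "jog_arm", "payload": {
  "commands": [
    {"x": 0,"y": 0,"z": 0.4,"roll": -0.14},
    {"x": 0,"y": 0,"z": 0.4,"roll": -0.14},
    {"x": 0,"y": 0,"z": 0,"roll": -0.14},
    {"x": 0,"y": 0,"z": 0,"roll": -0.14},
    {"x": 0,"y": 0,"z": 0,"roll": -0.14},
    {"x": 0,"y": 0,"z": 0,"roll": -0.1},
    {"x": 0,"y": 0,"z": 0,"roll": 0},
    {"x": 0,"y": 0,"z": 0,"roll": 0}
  ]
}}

```text
clock: 3.75
tool_pos: [0.6369, -0.2203, 0.1495]
orientation: [180.0, 0.0, -109.1]
force: [-0.5, 0.7, 0.2]
opening: 0.078
```

```bash
cat >> h.py <<'E'
def wr(name):
    o=ctrl.get_obs(); s=ctrl.snapshot("wrist"); cv2.imwrite(f"pics/{name}.png",s["image"][:,:,::-1]); return o,s
E
python3 - <<'E'
from h import *
import pickle
o,s=wr("w1"); pickle.dump((o,s),open("w1.pkl","wb"))
print(o["clock"],o["tool_pos"],o["orientation"],o["joint_pos"])
print(proj(s,[[.6395,-.2197,.03]],o))
g=o["tool_pos"];print("tcp axis at z=.03",proj(s,[[g[0],g[1],.03]],o))
E
```

```text
3.75 [ 0.63685311 -0.22033278  0.14954875] [ 1.79998843e+02  1.41193867e-03 -1.09086407e+02] [-2.54923252e+00  2.34706142e+01 -5.28566297e+00 -1.91962524e-03
 -6.12444302e+01 -1.65362514e+01]
[[320.43094282 229.4590278 ]]
tcp axis at z=.03 [[323.85507575 227.3580935 ]]
```

View pics/w1.png

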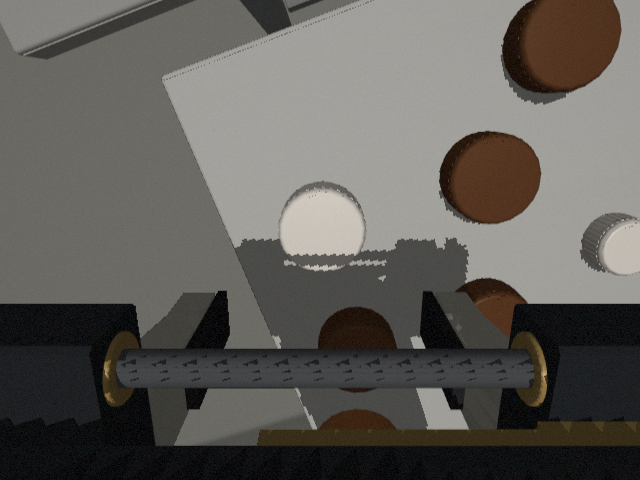

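```bash
python3 - <<'E'
from h import *
import pickle
o,s=pickle.load(open("w1.pkl","rb"))
th=np.linspace(0,2*np.pi,200)
im=s["image"][:,:,::-1][170:290,260:400].copy(); im=cv2.resize(im,None,fx=5,fy=5,interpolation=cv2.INTER_NEAREST)
for (x,y,col) in ((.6395,-.2197,(0,0,255)),(.6375,-.2197,(0,255,0))):
  for z in (.0,.03):
    q=proj(s,np.c_[x+.03*np.cos(th),y+.03*np.sin(th),z+0*th],o); q=((q-[260,170]+.5)*5).astype(int)
    cv2.polylines(im,[q[:,None]],True,col,1)
cv2.imwrite("pics/w1z.png",im)
E
```

```text
(no output)
```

View pics/w1z.png

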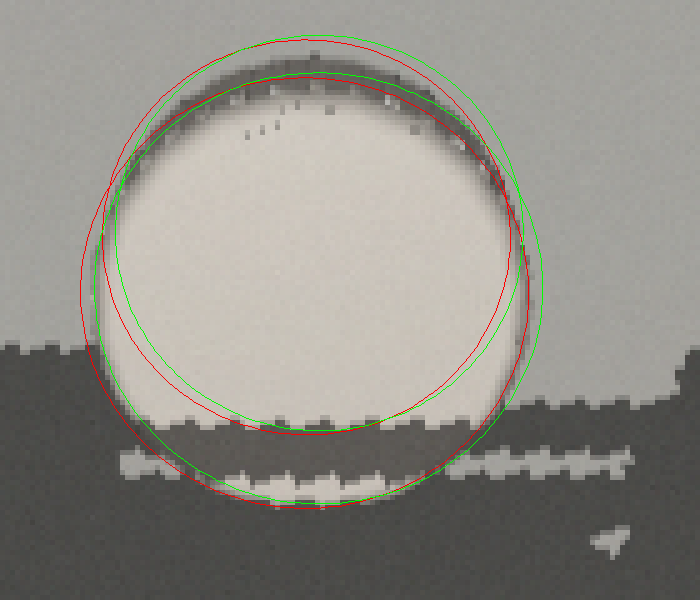

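Call:
{"api": "jog_arm", "payload": {
  "commands": [
    {"x": -0.2,"y": -0.16,"z": 2,"roll": 0},
    {"x": 0,"y": 0,"z": 3,"roll": 0},
    {"x": 0,"y": 0,"z": 3,"roll": 0},
    {"x": 0,"y": 0,"z": 3,"roll": 0},
    {"x": 0,"y": 0,"z": 2,"roll": 0},
    {"x": 0,"y": 0,"z": 1.3,"roll": 0},
    {"x": 0,"y": 0,"z": 0,"roll": 0},
    {"x": 0,"y": 0,"z": 0,"roll": 0}
  ]
}}

```text
clock: 4.6
tool_pos: [0.6396, -0.2191, 0.0072]
orientation: [-180.0, -0.0, -108.9]
force: [-0.2, 0.3, 0.6]
opening: 0.0779
```

Call:
{"api": "jog_arm", "payload": {
  "commands": [
    {"x": 0,"y": 0,"z": 0,"roll": 0},
    {"x": 0,"y": 0,"z": 0,"roll": 0},
    {"x": 0,"y": 0,"z": 0,"roll": 0},
    {"x": 0,"y": 0,"z": 0,"roll": 0},
    {"x": 0,"y": 0,"z": 0,"roll": 0}
  ],
  "gripper": 5.0
}}

```text
clock: 5.1
tool_pos: [0.6396, -0.219, 0.0076]
orientation: [-179.9, 0.0, -108.9]
force: [-0.6, 1.5, 5.7]
opening: 0.0596
```

Call:
{"api": "jog_arm", "payload": {
  "commands": [
    {"x": 0,"y": 0,"z": -1,"roll": 0},
    {"x": 0,"y": 0,"z": -2.5,"roll": 0},
    {"x": 0,"y": 0,"z": -4,"roll": 0},
    {"x": 0,"y": 0,"z": -4,"roll": 0},
    {"x": 0,"y": 0,"z": -4,"roll": 0},
    {"x": 0,"y": 0,"z": -4,"roll": 0},
    {"x": 0,"y": 0,"z": -4,"roll": 0},
    {"x": 0,"y": 0,"z": -2.3,"roll": 0},
    {"x": 0,"y": 0,"z": -1,"roll": 0},
    {"x": 0,"y": 0,"z": 0,"roll": 0}
  ]
}}

```text
clock: 6.1
tool_pos: [0.6393, -0.219, 0.2761]
orientation: [-179.9, 0.0, -108.9]
force: [-0.1, -0.9, 0.1]
opening: 0.0598
```

Call:
{"api": "jog_arm", "payload": {
  "commands": [
    {"x": -1.2,"y": 1.3,"z": 0,"roll": 0},
    {"x": -2.5,"y": 2.6,"z": 0,"roll": 0},
    {"x": -2.5,"y": 2.6,"z": 0,"roll": 0},
    {"x": -2.5,"y": 2.6,"z": 0,"roll": 0},
    {"x": -2.5,"y": 2.6,"z": 0,"roll": 0},
    {"x": -2.5,"y": 2.6,"z": 0,"roll": 0},
    {"x": -2.5,"y": 2.6,"z": 0,"roll": 0},
    {"x": -2.5,"y": 2.6,"z": 0,"roll": 0},
    {"x": -2.5,"y": 2.6,"z": 0,"roll": 0},
    {"x": -2.5,"y": 2.6,"z": 0,"roll": 0},
    {"x": -1.3,"y": 1.4,"z": 0,"roll": 0},
    {"x": 0,"y": 0,"z": 0,"roll": 0}
  ]
}}

```text
clock: 7.3
tool_pos: [0.4713, 0.1035, 0.2729]
orientation: [179.9, -0.1, -108.8]
force: [-0.1, -1.0, -1.0]
opening: 0.0594
```

```bash
python3 - <<'E'
from h import *
import pickle
o,s=wr("w2"); pickle.dump((o,s),open("w2.pkl","wb"))
print(o)
t=ctrl.snapshot("top"); d=ctrl.snapshot("side"); pickle.dump((t,d),open("td2.pkl","wb"))
for n,q,c in(("top2",t,(212,280)),("side2",d,(425,265))):
    cr=q["image"][max(0,c[1]-110):c[1]+110,c[0]-120:c[0]+120]
    cv2.imwrite(f"pics/{n}.png",cv2.resize(cr[:,:,::-1],None,fx=2.7,fy=2.7,interpolation=cv2.INTER_CUBIC))
print(proj(s,[[.4735,.102,.156]],o))
E
```

```text
{'clock': 7.3, 'joint_pos': array([ 3.57651490e+01,  4.77161051e-01, -1.83036095e+01, -5.37479761e-02,
       -7.13567845e+01, -5.45068248e+01]), 'qvel': array([-2.43131734,  0.76162667,  0.92405191,  0.53330425, -0.4060868 ,
        2.79318435]), 'tau': array([  0.99428874, -31.09299302,  29.53233898,   6.99728206,
        -0.05657549,  -0.57455465]), 'tool_pos': array([0.47133125, 0.10353752, 0.27291396]), 'orientation': array([ 1.79878699e+02, -8.24564374e-02, -1.08758831e+02]), 'force': array([-0.06790841, -0.97727829, -0.95603828]), 'moment': array([-0.03564017,  0.05095452,  0.04059209]), 'opening': 0.059402319967101776}
[[319.64794425 227.59415887]]
```

View pics/w2.png

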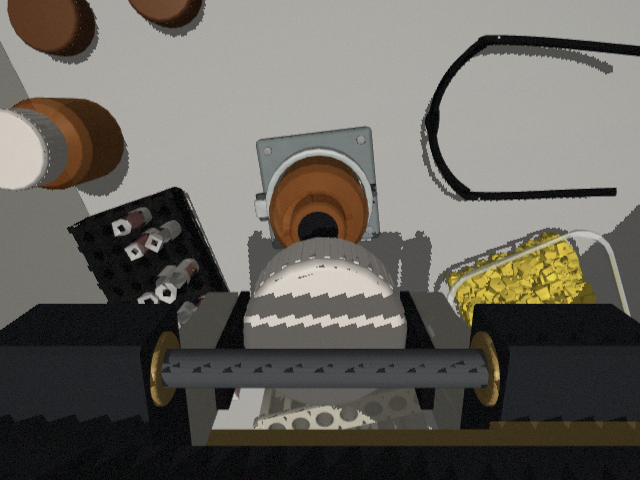

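View pics/top2.png

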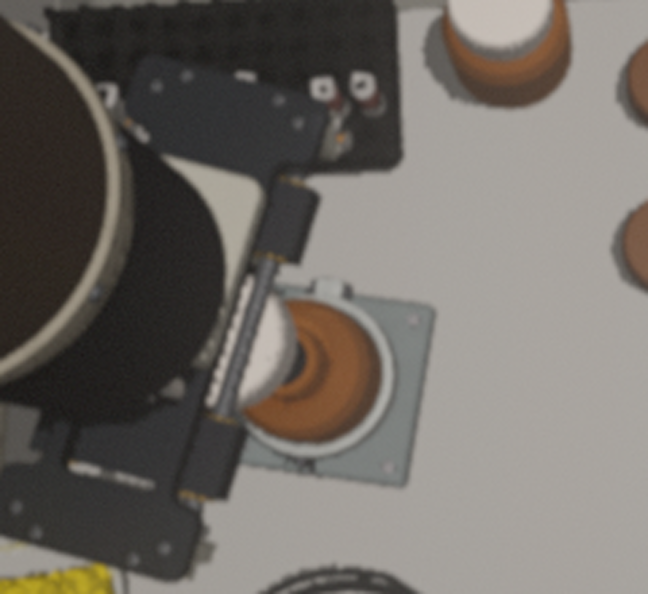

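View pics/side2.png

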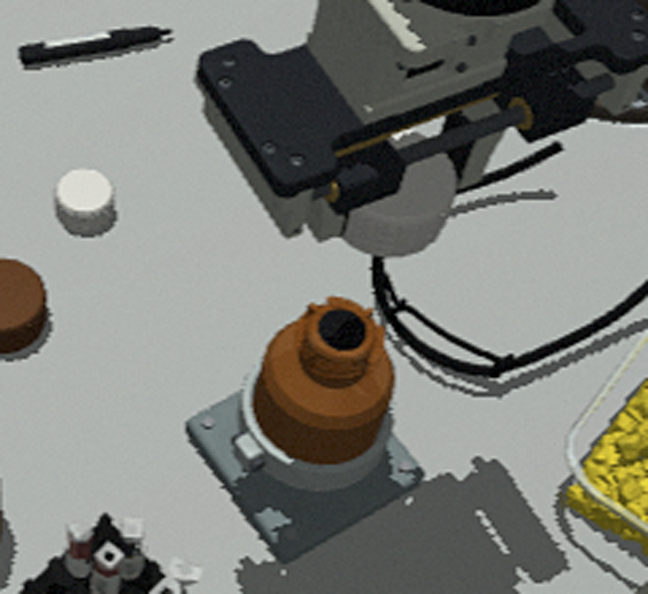

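```bash
cat >> h.py <<'E'
th=np.linspace(0,2*np.pi,120)
def circ(x,y,z,r): return np.c_[x+r*np.cos(th),y+r*np.sin(th),z+0*th]
def overlay(name,s,items,box,f,o=None):
    x0,y0,x1,y1=box
    im=cv2.resize(np.ascontiguousarray(s["image"][y0:y1,x0:x1,::-1]),None,fx=f,fy=f,interpolation=cv2.INTER_CUBIC)
    for P,col in items:
        q=((proj(s,P,o)-[x0,y0]+.5)*f).astype(int); cv2.polylines(im,[q[:,None]],True,col,1)
    cv2.imwrite(f"pics/{name}.png",im)
def capitems(o,dx=0,h=.0076,col=(0,0,255)):
    Rt=R.from_euler('xyz',o["orientation"],degrees=True).as_matrix(); c=o["tool_pos"]+Rt@np.array([dx,0,h])
    return [(circ(c[0],c[1],c[2],.03),col),(circ(c[0],c[1],c[2]+.03,.03),col)]
E
python3 - <<'E'
from h import *
o,s=wr("w3"); print(o["tool_pos"],o["orientation"])
import pickle
d=ctrl.snapshot("side"); t=ctrl.snapshot("top"); pickle.dump((o,s,d,t),open("p3.pkl","wb"))
M=[(circ(.4735,.102,.156,.0195),(0,255,0)),(circ(.4735,.102,.156,.0145),(0,255,0))]
overlay("w3o",s,capitems(o)+M,(230,180,420,320),4,o)
overlay("s3o",d,capitems(o)+M,(370,200,490,310),6)
overlay("t3o",t,capitems(o)+M,(150,250,270,350),6)
E
```

```text
[0.47272262 0.10179226 0.27345329] [ 1.79924694e+02 -8.75040933e-02 -1.08889210e+02]
```

View pics/w3o.png

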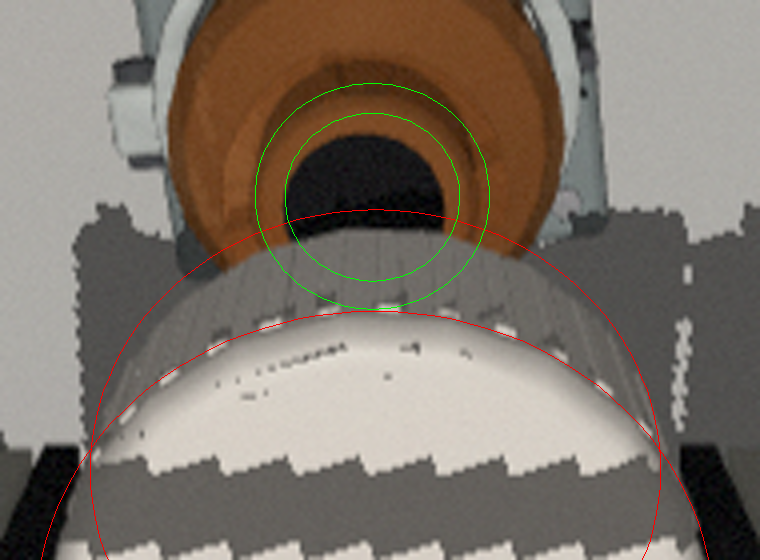

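View pics/s3o.png

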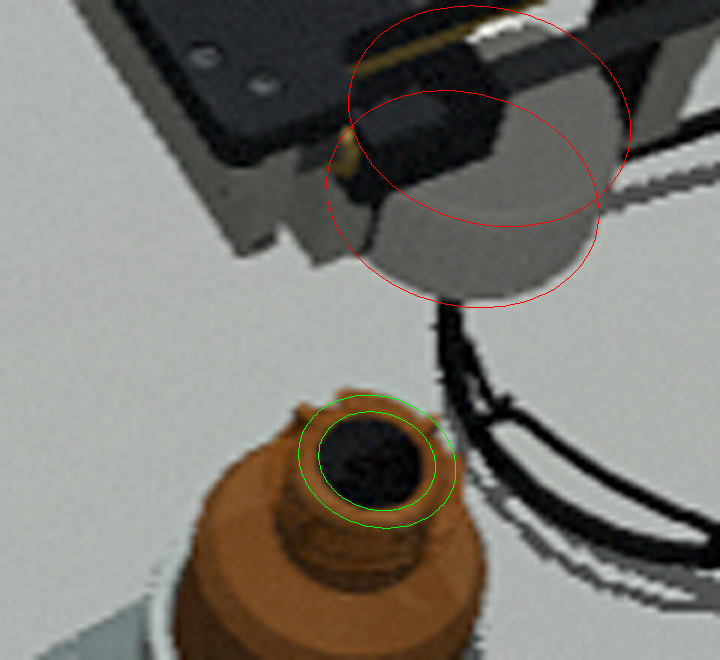

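View pics/t3o.png

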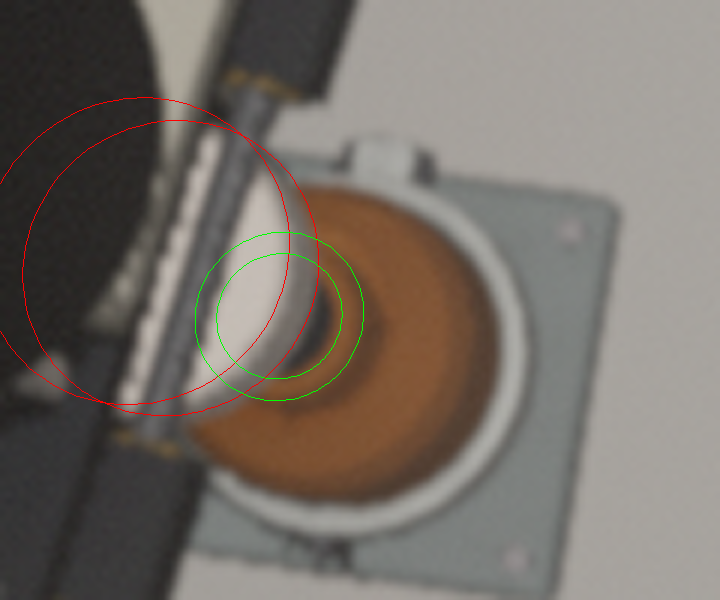

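Call:
{"api": "jog_arm", "payload": {
  "commands": [
    {"x": -0.04,"y": -0.12,"z": 2,"roll": 0},
    {"x": 0,"y": 0,"z": 3,"roll": 0},
    {"x": 0,"y": 0,"z": 2.5,"roll": 0},
    {"x": 0,"y": 0,"z": 1.8,"roll": 0},
    {"x": 0,"y": 0,"z": 1,"roll": 0},
    {"x": 0,"y": 0,"z": 0,"roll": 0},
    {"x": 0,"y": 0,"z": 0,"roll": 0}
  ]
}}

```text
clock: 8.3
tool_pos: [0.4749, 0.102, 0.1722]
orientation: [-180.0, 0.0, -108.9]
force: [0.2, -0.7, 0.3]
opening: 0.0597
```

```bash
python3 - <<'E'
from h import *
o,s=wr("w4"); print(o["tool_pos"],o["orientation"],o["force"],o["moment"],o["opening"])
import pickle
d=ctrl.snapshot("side"); t=ctrl.snapshot("top"); pickle.dump((o,s,d,t),open("p4.pkl","wb"))
B=[(circ(.474,.1018,.125,.0385),(0,255,0)),(circ(.474,.1018,.072,.046),(255,255,0))]
overlay("w4o",s,capitems(o)+B,(210,130,440,320),3.4,o)
overlay("s4o",d,capitems(o)+B,(360,220,500,350),5.5)
overlay("t4o",t,capitems(o)+B,(150,250,270,350),6)
E
```

```text
[0.47494286 0.10200024 0.172164  ] [-1.79967690e+02  8.34711165e-03 -1.08928527e+02] [ 0.18629509 -0.65261745  0.28569533] [0.04026093 0.08345525 0.01831598] 0.059714659999666686
```

View pics/w4o.png

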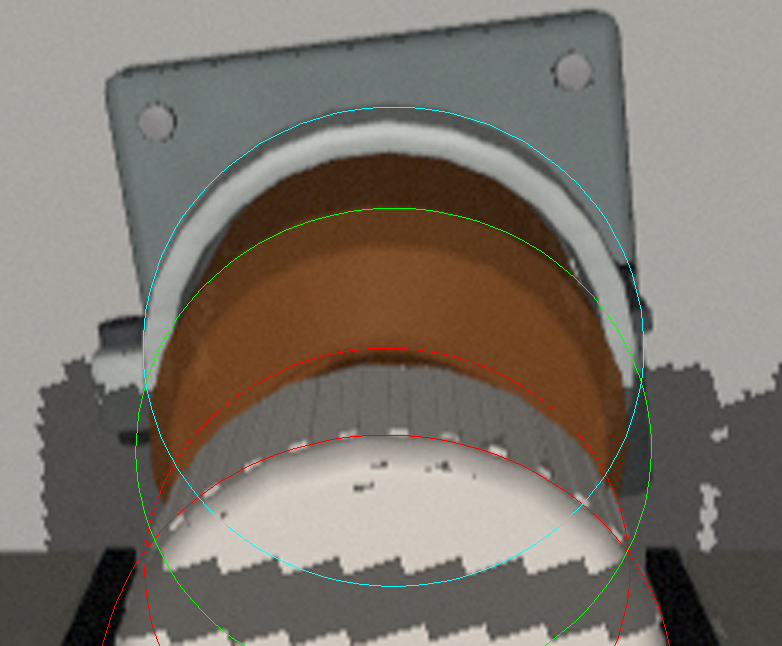

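View pics/s4o.png

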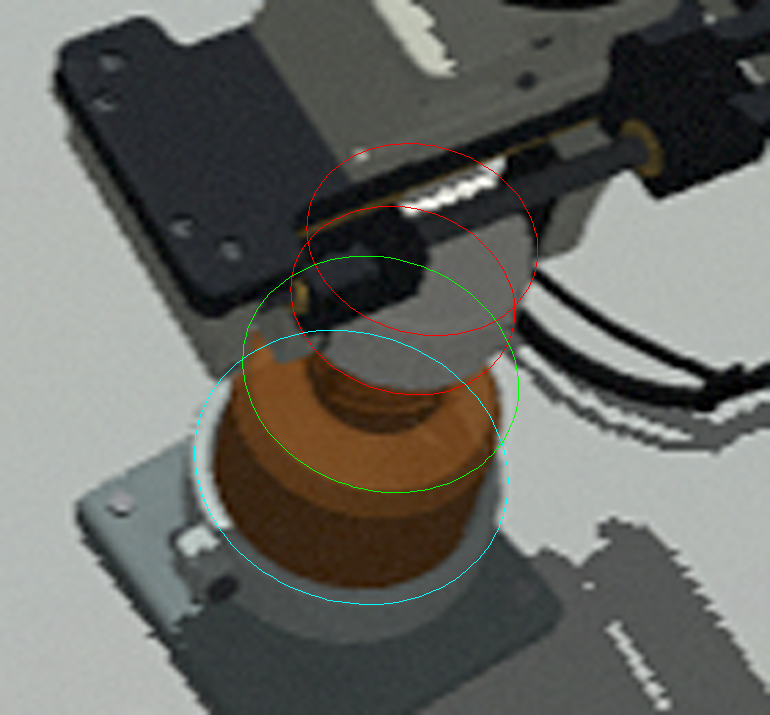

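View pics/t4o.png

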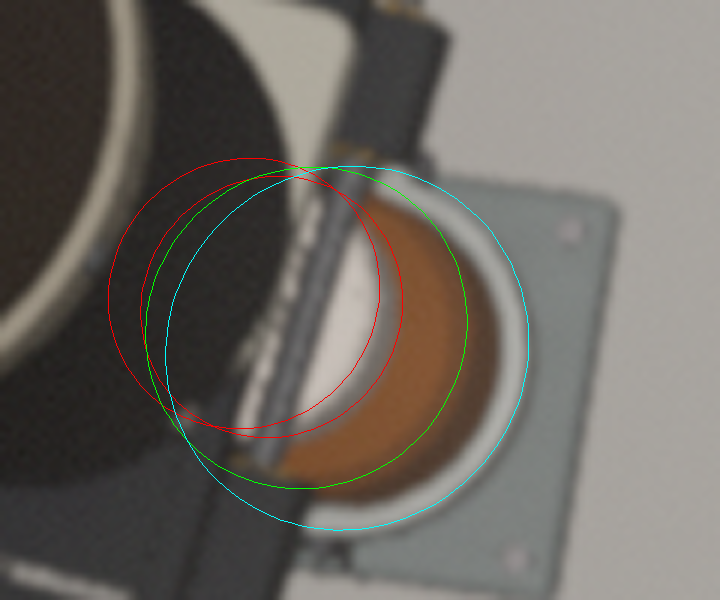

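Call:
{"api": "jog_arm", "payload": {
  "commands": [
    {"x": 0,"y": 0,"z": 0.7,"roll": 0},
    {"x": 0,"y": 0,"z": 0.6,"roll": 0},
    {"x": 0,"y": 0,"z": 0.2,"roll": 0},
    {"x": 0,"y": 0,"z": 0,"roll": 0}
  ]
}}

```text
clock: 8.85
tool_pos: [0.4744, 0.1021, 0.1562]
orientation: [180.0, -0.0, -108.9]
force: [1.4, -0.2, -0.6]
opening: 0.06
```

Call:
{"api": "jog_arm", "payload": {
  "commands": [
    {"x": 0,"y": 0,"z": 0.15,"roll": 0},
    {"x": 0,"y": 0,"z": 0.15,"roll": 0},
    {"x": 0,"y": 0,"z": 0,"roll": 0}
  ]
}}

```text
clock: 9.15
tool_pos: [0.4744, 0.1022, 0.1535]
orientation: [-180.0, 0.0, -108.9]
force: [1.5, 0.1, -0.5]
opening: 0.0595
```

Call:
{"api": "jog_arm", "payload": {
  "commands": [
    {"x": 0,"y": 0,"z": 0.15,"roll": 0},
    {"x": 0,"y": 0,"z": 0.15,"roll": 0},
    {"x": 0,"y": 0,"z": 0,"roll": 0}
  ]
}}

```text
clock: 9.45
tool_pos: [0.4745, 0.1022, 0.1506]
orientation: [-180.0, 0.0, -108.9]
force: [1.5, -0.1, 1.9]
opening: 0.0597
```

Call:
{"api": "jog_arm", "payload": {
  "commands": [
    {"x": 0,"y": 0,"z": 0.1,"roll": 0},
    {"x": 0,"y": 0,"z": 0.1,"roll": 0},
    {"x": 0,"y": 0,"z": 0,"roll": 0}
  ]
}}

```text
clock: 9.75
tool_pos: [0.4746, 0.1022, 0.1487]
orientation: [-180.0, 0.0, -108.9]
force: [0.4, -0.1, 3.8]
opening: 0.0596
```

Call:
{"api": "jog_arm", "payload": {
  "commands": [
    {"x": 0,"y": 0,"z": 0.1,"roll": 0},
    {"x": 0,"y": 0,"z": 0.1,"roll": 0},
    {"x": 0,"y": 0,"z": 0,"roll": 0}
  ]
}}

```text
clock: 10.05
tool_pos: [0.4747, 0.1022, 0.1468]
orientation: [-180.0, 0.0, -108.9]
force: [0.4, 0.9, 6.0]
opening: 0.0599
```

```bash
python3 - <<'E'
from h import *
import pickle
t=ctrl.snapshot("top"); o=ctrl.get_obs(); print(o["tool_pos"],o["force"],o["moment"])
overlay("t5",t,[],(150,250,270,350),6); d=ctrl.snapshot("side");overlay("s5",d,[],(360,220,500,350),5.5)
E
```

```text
[0.47470042 0.10220927 0.1468613 ] [ 1.00130172 -0.4695842   5.92321424] [ 0.01619386 -0.19245277  0.02822276]
```

View pics/t5.png

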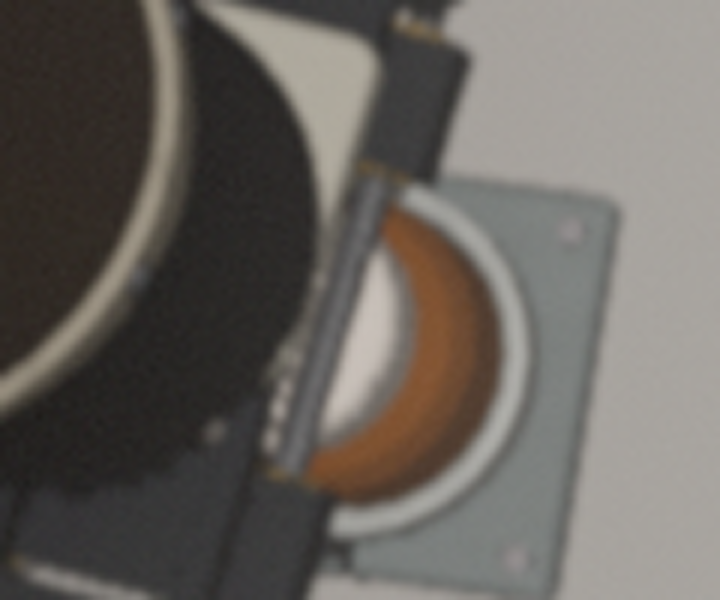

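View pics/s5.png

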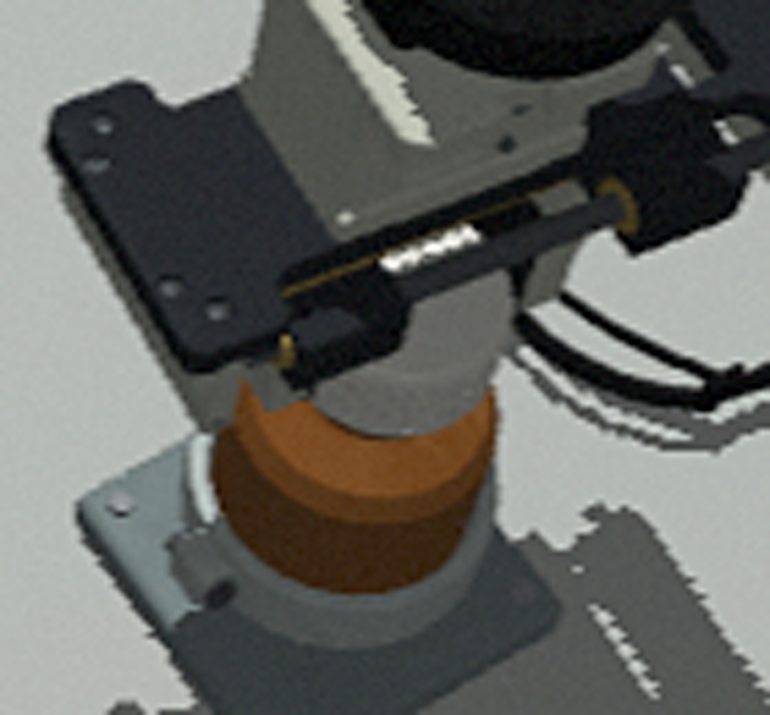

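Call:
{"api": "jog_arm", "payload": {
  "commands": [
    {"x": 0,"y": 0,"z": 0,"roll": -0.07},
    {"x": 0,"y": 0,"z": 0,"roll": -0.07},
    {"x": 0,"y": 0,"z": 0,"roll": 0}
  ]
}}

```text
clock: 10.45
tool_pos: [0.4747, 0.1021, 0.1469]
orientation: [-180.0, 0.0, -100.8]
force: [0.6, -1.1, 6.0]
opening: 0.0596
```

Call:
{"api": "jog_arm", "payload": {
  "commands": [
    {"x": 0,"y": 0,"z": 0,"roll": -0.07},
    {"x": 0,"y": 0,"z": 0,"roll": -0.07},
    {"x": 0,"y": 0,"z": 0,"roll": 0}
  ]
}}

```text
clock: 10.75
tool_pos: [0.4743, 0.1021, 0.1462]
orientation: [180.0, 0.0, -92.8]
force: [1.4, -0.0, -0.4]
opening: 0.0598
```

Call:
{"api": "jog_arm", "payload": {
  "commands": [
    {"x": 0,"y": 0,"z": 0,"roll": -0.07},
    {"x": 0,"y": 0,"z": 0,"roll": -0.07},
    {"x": 0,"y": 0,"z": 0,"roll": 0}
  ]
}}

```text
clock: 11.05
tool_pos: [0.4744, 0.1022, 0.1463]
orientation: [180.0, 0.0, -84.9]
force: [1.9, 0.9, 0.5]
opening: 0.06
```

```bash
cat > ob.py <<'E'
from h import *
o=ctrl.get_obs(); print(round(o["clock"],2),o["tool_pos"].round(4),o["orientation"].round(1),"F",o["force"].round(1),"M",o["moment"].round(3),"j",o["joint_pos"].round(1),"tau6",o["tau"][5].round(3),o["opening"].round(4))
E
python3 ob.py
```

```text
Traceback (most recent call last):
  File "ob.py", line 2, in <module>
    o=ctrl.get_obs(); print(round(o["clock"],2),o["tool_pos"].round(4),o["orientation"].round(1),"F",o["force"].round(1),"M",o["moment"].round(3),"j",o["joint_pos"].round(1),"tau6",o["tau"][5].round(3),o["opening"].round(4))
                                                                                                                                                                                                          ^^^^^^^^^^^^^^^^^^
AttributeError: 'float' object has no attribute 'round'
```

```bash
sed -i 's/,o\["opening"\].round(4)//' ob.py; python3 ob.py
```

```text
11.05 [0.4744 0.1022 0.1463] [180.    0.  -84.9] F [1.9 0.9 0.5] M [ 0.097 -0.89  -0.238] j [ 35.4   6.7 -29.2  -0.  -54.1 -30.3] tau6 1.226
```

Call:
{"api": "jog_arm", "payload": {
  "commands": [
    {"x": 0,"y": 0,"z": 0.1,"roll": 0},
    {"x": 0,"y": 0,"z": 0.1,"roll": 0},
    {"x": 0,"y": 0,"z": 0,"roll": 0}
  ]
}}

```text
clock: 11.35
tool_pos: [0.4745, 0.1022, 0.1446]
orientation: [-180.0, 0.0, -84.9]
force: [2.6, -0.3, 2.8]
opening: 0.0596
```

```bash
python3 ob.py
```

```text
11.35 [0.4745 0.1022 0.1446] [-180.     0.   -84.9] F [ 2.6 -0.3  2.8] M [ 0.068 -0.706 -0.226] j [ 35.4   6.8 -29.3   0.  -53.8 -30.4] tau6 0.174
```

Call:
{"api": "jog_arm", "payload": {
  "commands": [
    {"x": 0,"y": 0,"z": 0,"roll": 0.07},
    {"x": 0,"y": 0,"z": 0,"roll": 0.05},
    {"x": 0,"y": 0,"z": 0,"roll": 0}
  ]
}}

```text
clock: 11.65
tool_pos: [0.4743, 0.1022, 0.1445]
orientation: [180.0, 0.0, -91.8]
force: [1.4, 0.4, 1.5]
opening: 0.0598
```

```bash
python3 ob.py
```

```text
11.65 [0.4743 0.1022 0.1445] [180.    0.  -91.8] F [1.4 0.4 1.5] M [ 0.15  -0.881 -0.027] j [ 35.4   6.8 -29.3  -0.  -53.8 -37.2] tau6 -0.703
```

Call:
{"api": "jog_arm", "payload": {
  "commands": [
    {"x": 0,"y": 0,"z": 0.1,"roll": 0},
    {"x": 0,"y": 0,"z": 0.1,"roll": 0},
    {"x": 0,"y": 0,"z": 0,"roll": 0}
  ]
}}

```text
clock: 11.95
tool_pos: [0.4746, 0.1022, 0.1426]
orientation: [-180.0, 0.0, -91.7]
force: [2.1, 0.0, 4.0]
opening: 0.0595
```

```bash
python3 ob.py
```

```text
11.95 [0.4746 0.1022 0.1426] [-180.     0.   -91.7] F [2.1 0.  4. ] M [ 0.055 -0.742 -0.066] j [ 35.4   7.  -29.5   0.  -53.5 -37.1] tau6 0.073
```

Call:
{"api": "jog_arm", "payload": {
  "commands": [
    {"x": 0,"y": 0,"z": 0.06,"roll": 0.1},
    {"x": 0,"y": 0,"z": 0.05,"roll": 0.1},
    {"x": 0,"y": 0,"z": 0.05,"roll": 0.1},
    {"x": 0,"y": 0,"z": 0,"roll": 0}
  ]
}}

```text
clock: 12.35
tool_pos: [0.4746, 0.1024, 0.1412]
orientation: [-180.0, 0.0, -109.0]
force: [1.4, 1.3, 3.6]
opening: 0.0597
```

```bash
python3 ob.py
```

```text
12.35 [0.4746 0.1024 0.1412] [-180.    0. -109.] F [1.4 1.3 3.6] M [ 0.403 -0.657  0.084] j [ 35.4   7.  -29.6   0.  -53.3 -54.4] tau6 -1.513
```

Call:
{"api": "jog_arm", "payload": {
  "commands": [
    {"x": 0,"y": 0,"z": 0.05,"roll": 0.1},
    {"x": 0,"y": 0,"z": 0.05,"roll": 0.1},
    {"x": 0,"y": 0,"z": 0.05,"roll": 0.1},
    {"x": 0,"y": 0,"z": 0,"roll": 0}
  ]
}}

```text
clock: 12.75
tool_pos: [0.4746, 0.1023, 0.1397]
orientation: [-180.0, 0.0, -126.0]
force: [2.3, 1.2, 3.5]
opening: 0.0597
```

```bash
python3 ob.py
```

```text
12.75 [0.4746 0.1023 0.1397] [-180.    0. -126.] F [2.3 1.2 3.5] M [ 0.325 -0.859  0.046] j [ 35.4   7.1 -29.7   0.  -53.1 -71.4] tau6 -1.512
```

Call:
{"api": "jog_arm", "payload": {
  "commands": [
    {"x": 0,"y": 0,"z": 0.05,"roll": 0.1},
    {"x": 0,"y": 0,"z": 0.05,"roll": 0.1},
    {"x": 0,"y": 0,"z": 0,"roll": 0}
  ]
}}

```text
clock: 13.05
tool_pos: [0.4746, 0.1023, 0.1386]
orientation: [-180.0, 0.0, -137.4]
force: [1.8, 1.1, 3.3]
opening: 0.0596
```

```bash
python3 ob.py
```

```text
13.05 [0.4746 0.1023 0.1386] [-180.     0.  -137.4] F [1.8 1.1 3.3] M [ 0.327 -0.883  0.076] j [ 35.4   7.2 -29.8   0.  -53.  -82.8] tau6 -1.509
```

Call:
{"api": "jog_arm", "payload": {
  "commands": [
    {"x": 0,"y": 0,"z": 0.05,"roll": 0.09},
    {"x": 0,"y": 0,"z": 0,"roll": 0}
  ]
}}

```text
clock: 13.25
tool_pos: [0.4745, 0.1022, 0.1381]
orientation: [-180.0, 0.0, -142.5]
force: [3.2, 1.7, 4.0]
opening: 0.06
```

```bash
python3 ob.py
```

```text
13.25 [0.4745 0.1022 0.1381] [-180.     0.  -142.5] F [3.2 1.7 4. ] M [ 0.325 -0.841  0.096] j [ 35.4   7.2 -29.8   0.  -52.9 -87.9] tau6 -1.23
```

Call:
{"api": "jog_arm", "payload": {
  "commands": [
    {"x": 0,"y": 0,"z": 0.04,"roll": 0.08},
    {"x": 0,"y": 0,"z": 0,"roll": 0}
  ]
}}

```text
clock: 13.45
tool_pos: [0.4745, 0.1022, 0.1377]
orientation: [-180.0, 0.0, -147.0]
force: [2.4, 0.2, 4.3]
opening: 0.0597
```

```bash
python3 ob.py
```

```text
13.45 [0.4745 0.1022 0.1377] [-180.    0. -147.] F [2.4 0.2 4.3] M [ 0.332 -0.776  0.08 ] j [ 35.4   7.3 -29.9   0.  -52.9 -92.5] tau6 -1.114
```

Call:
{"api": "jog_arm", "payload": {
  "commands": [
    {"x": 0,"y": 0,"z": 0.03,"roll": 0.07},
    {"x": 0,"y": 0,"z": 0,"roll": 0}
  ]
}}

```text
clock: 13.65
tool_pos: [0.4745, 0.1022, 0.1374]
orientation: [-180.0, 0.0, -151.1]
force: [2.1, 1.2, 3.3]
opening: 0.0594
```

```bash
python3 ob.py
```

```text
13.65 [0.4745 0.1022 0.1374] [-180.     0.  -151.1] F [2.1 1.2 3.3] M [ 0.282 -0.878  0.124] j [ 35.4   7.3 -29.9   0.  -52.8 -96.5] tau6 -0.987
```

Call:
{"api": "jog_arm", "payload": {
  "commands": [
    {"x": 0,"y": 0,"z": 0.03,"roll": 0.06},
    {"x": 0,"y": 0,"z": 0,"roll": 0}
  ]
}}

```text
clock: 13.85
tool_pos: [0.4745, 0.1022, 0.1371]
orientation: [180.0, 0.0, -154.5]
force: [2.8, 1.1, 4.1]
opening: 0.0595
```

```bash
python3 ob.py
```

```text
13.85 [0.4745 0.1022 0.1371] [ 180.     0.  -154.5] F [2.8 1.1 4.1] M [ 0.324 -0.858  0.129] j [ 35.4   7.3 -29.9   0.  -52.8 -99.9] tau6 -0.855
```

Call:
{"api": "jog_arm", "payload": {
  "commands": [
    {"x": 0,"y": 0,"z": 0.02,"roll": 0.05},
    {"x": 0,"y": 0,"z": 0,"roll": 0}
  ]
}}

```text
clock: 14.05
tool_pos: [0.4745, 0.1022, 0.1368]
orientation: [-180.0, 0.0, -157.4]
force: [2.5, 0.6, 4.0]
opening: 0.0597
```

```bash
python3 ob.py; python3 - <<'E'
from h import *
t=ctrl.snapshot("top"); overlay("t6",t,[],(150,250,270,350),6)
E
```

```text
14.05 [0.4745 0.1022 0.1368] [-180.     0.  -157.4] F [2.5 0.6 4. ] M [ 0.4   -0.904  0.073] j [  35.4    7.3  -29.9    0.   -52.7 -102.8] tau6 -0.724
```

View pics/t6.png

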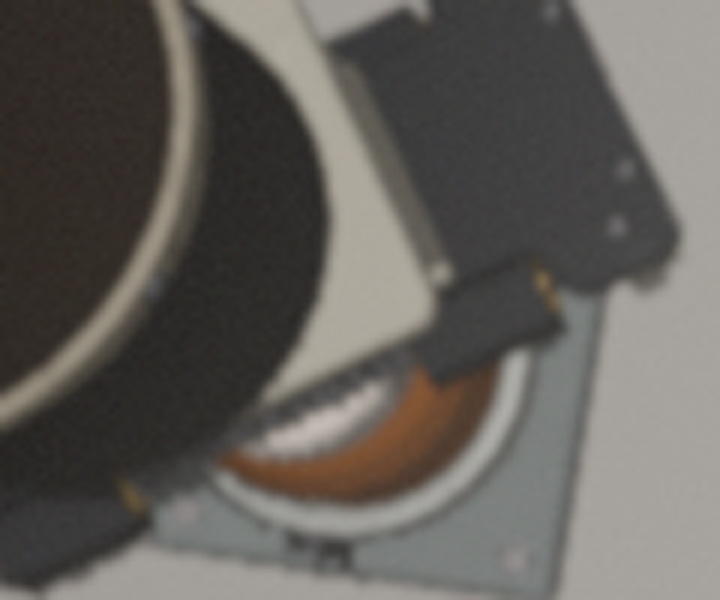

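Call:
{"api": "jog_arm", "payload": {
  "commands": [
    {"x": 0,"y": 0,"z": 0.02,"roll": 0.05},
    {"x": 0,"y": 0,"z": 0,"roll": 0}
  ]
}}

```text
clock: 14.3
tool_pos: [0.4745, 0.1022, 0.1366]
orientation: [180.0, 0.0, -160.3]
force: [2.3, 0.5, 3.7]
opening: 0.0599
```

```bash
python3 ob.py
```

```text
14.3 [0.4745 0.1022 0.1366] [ 180.     0.  -160.3] F [2.3 0.5 3.7] M [ 0.334 -0.962  0.098] j [  35.4    7.3  -29.9    0.   -52.7 -105.8] tau6 -0.73
```

Call:
{"api": "jog_arm", "payload": {
  "commands": [
    {"x": 0,"y": 0,"z": 0.01,"roll": 0.04},
    {"x": 0,"y": 0,"z": 0,"roll": 0}
  ]
}}

```text
clock: 14.5
tool_pos: [0.4745, 0.1022, 0.1365]
orientation: [-180.0, 0.0, -162.6]
force: [2.4, 0.7, 4.6]
opening: 0.0596
```

```bash
python3 ob.py
```

```text
14.5 [0.4745 0.1022 0.1365] [-180.     0.  -162.6] F [2.4 0.7 4.6] M [ 0.363 -1.033  0.098] j [  35.4    7.4  -29.9    0.   -52.7 -108. ] tau6 -0.611
```

Call:
{"api": "jog_arm", "payload": {
  "commands": [
    {"x": 0,"y": 0,"z": 0.01,"roll": 0.04},
    {"x": 0,"y": 0,"z": 0,"roll": 0}
  ]
}}

```text
clock: 14.7
tool_pos: [0.4745, 0.1021, 0.1364]
orientation: [-180.0, 0.0, -164.9]
force: [2.5, 1.9, 3.7]
opening: 0.0601
```

```bash
python3 ob.py
```

```text
14.7 [0.4745 0.1021 0.1364] [-180.     0.  -164.9] F [2.5 1.9 3.7] M [ 0.215 -1.18   0.137] j [  35.4    7.4  -30.     0.   -52.7 -110.4] tau6 -0.642
```

Call:
{"api": "jog_arm", "payload": {
  "commands": [
    {"x": 0,"y": 0,"z": 0,"roll": 0.04},
    {"x": 0,"y": 0,"z": 0,"roll": 0}
  ]
}}

```text
clock: 14.9
tool_pos: [0.4745, 0.1021, 0.1365]
orientation: [-180.0, 0.0, -167.2]
force: [3.1, 0.3, 5.0]
opening: 0.0599
```

```bash
python3 ob.py;  python3 - <<'E'
from h import *
t=ctrl.snapshot("top"); overlay("t7",t,[],(180,320,240,365),12)
import pickle; overlay("t7r",pickle.load(open("td2.pkl","rb"))[0],[],(180,320,240,365),12)
E
```

```text
14.9 [0.4745 0.1021 0.1365] [-180.     0.  -167.2] F [3.1 0.3 5. ] M [ 0.137 -1.289  0.152] j [  35.4    7.4  -30.     0.   -52.7 -112.7] tau6 -0.687
```

View pics/t7.png

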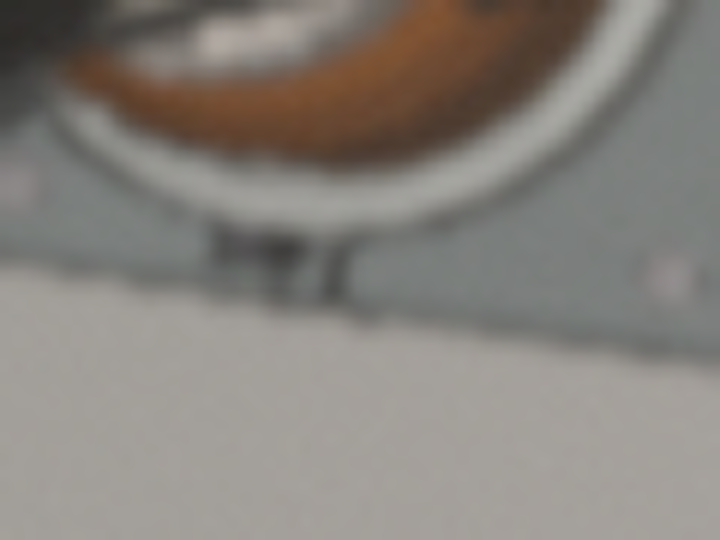

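View pics/t7r.png

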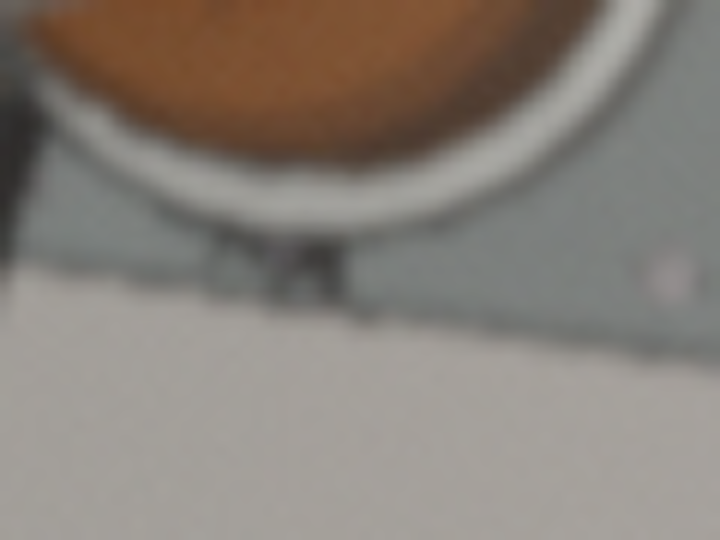

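Call:
{"api": "jog_arm", "payload": {
  "commands": [
    {"x": 0,"y": 0,"z": 0,"roll": 0.04},
    {"x": 0,"y": 0,"z": 0,"roll": 0}
  ]
}}

```text
clock: 15.15
tool_pos: [0.4746, 0.1021, 0.1365]
orientation: [-180.0, 0.0, -169.5]
force: [2.9, 0.2, 4.2]
opening: 0.0599
```

```bash
python3 ob.py;  python3 - <<'E'
from h import *
t=ctrl.snapshot("top"); overlay("t8",t,[],(180,320,240,365),12)
E
```

```text
15.15 [0.4746 0.1021 0.1365] [-180.     0.  -169.5] F [2.9 0.2 4.2] M [-0.052 -1.427  0.282] j [  35.4    7.4  -30.     0.   -52.7 -115. ] tau6 -0.735
```

View pics/t8.png

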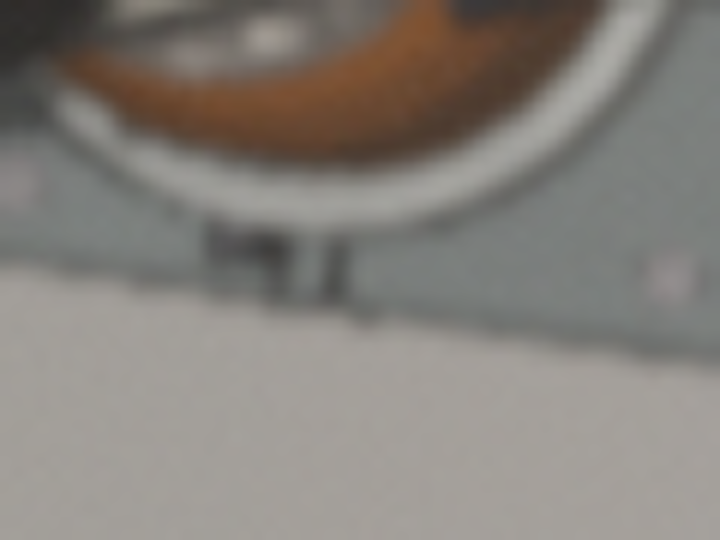

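Call:
{"api": "jog_arm", "payload": {
  "commands": [
    {"x": 0,"y": 0,"z": 0,"roll": 0}
  ]
}}

```text
clock: 15.3
tool_pos: [0.4745, 0.1021, 0.1364]
orientation: [-180.0, 0.0, -169.5]
force: [3.2, -0.8, 4.7]
opening: 0.0598
```

```bash
python3 ob.py; cat > ptr.py <<'E'
from h import *
import pickle,sys
p0=pickle.load(open("S.pkl","rb"))["top"]["image"].mean(2)
sn=ctrl.snapshot("top"); t=sn["image"].mean(2); t0=sn
c=np.array([.4722,.1010])
# front direction -12.4 deg rotated plate: front normal ~ angle 180-12.4
K=t0
for z,r in ((.05,.050),(.03,.052)):
    a=np.arange(-15,35,1.)
    f=np.radians(180-12.3-a) # clockwise positive
    def prof(im):
        out=0
        for rr in (r-.001,r,r+.001,r+.002):
            q=proj(t0,np.c_[c[0]+rr*np.cos(f),c[1]+rr*np.sin(f),z+0*f]).astype(np.float32)
            out=out+cv2.remap(im.astype(np.float32),q[:,:1],q[:,1:],cv2.INTER_LINEAR)[:,0]
        return (out/4)
    A,B=prof(p0),prof(t); print(z,r)
    print("a ",a[::2].astype(int)); print("r ",A[::2].round().astype(int));print("n ",B[::2].round().astype(int)); print("d ",(B-A)[::2].round().astype(int))
E
python3 ptr.py
```

```text
15.3 [0.4745 0.1021 0.1364] [-180.     0.  -169.5] F [ 3.2 -0.8  4.7] M [-0.064 -1.525  0.194] j [  35.4    7.4  -30.     0.   -52.7 -115. ] tau6 -0.208
0.05 0.05
a  [-15 -13 -11  -9  -7  -5  -3  -1   1   3   5   7   9  11  13  15  17  19
  21  23  25  27  29  31  33]
r  [120 119 120 115  97  77  75  80  81  85  91  92  96  97  97 107 110 110
 110 113 117 117 116 116 117]
n  [123 123 123 118  99  87 104 115 100  81  81  86  88  88  92 107 120 122
 121 122 122 120 118 115 114]
d  [  3   4   3   3   2  10  29  36  19  -4 -11  -7  -9  -8  -5   0   9  12
  10   8   5   3   1  -1  -2]
0.03 0.052
a  [-15 -13 -11  -9  -7  -5  -3  -1   1   3   5   7   9  11  13  15  17  19
  21  23  25  27  29  31  33]
r  [117 116 116 116 113 110  99  87  90  94  91  89  97 101 104 103 101 109
 114 114 113 114 118 117 116]
n  [120 120 119 119 116 112 100  90 102 111 103  89  93  98  96  93  94 106
 119 123 122 122 123 120 118]
d  [  3   4   3   4   3   3   1   4  12  17  12   1  -4  -3  -8 -10  -7  -3
   5   8   9   8   5   3   2]
```

Call:
{"api": "jog_arm", "payload": {
  "commands": [
    {"x": 0,"y": 0,"z": 0,"roll": 0.03},
    {"x": 0,"y": 0,"z": 0,"roll": 0},
    {"x": 0,"y": 0,"z": 0,"roll": 0}
  ]
}}

```text
clock: 15.65
tool_pos: [0.4744, 0.1021, 0.1364]
orientation: [-180.0, 0.0, -171.3]
force: [4.5, 0.1, 3.5]
opening: 0.0596
```

```bash
python3 ob.py; python3 ptr.py; python3 ob.py
```

```text
15.65 [0.4744 0.1021 0.1364] [-180.     0.  -171.3] F [4.5 0.1 3.5] M [-0.18  -1.622  0.301] j [  35.4    7.4  -30.     0.   -52.7 -116.8] tau6 -0.325
0.05 0.05
a  [-15 -13 -11  -9  -7  -5  -3  -1   1   3   5   7   9  11  13  15  17  19
  21  23  25  27  29  31  33]
r  [120 119 120 115  97  77  75  80  81  85  91  92  96  97  97 107 110 110
 110 113 117 117 116 116 117]
n  [123 123 122 118  99  87 105 115 101  82  79  83  85  90  91  87  91 105
 116 122 122 119 118 115 113]
d  [  3   3   3   3   3  10  30  36  20  -4 -12  -9 -11  -7  -7 -20 -20  -6
   6   8   5   2   1  -1  -3]
0.03 0.052
a  [-15 -13 -11  -9  -7  -5  -3  -1   1   3   5   7   9  11  13  15  17  19
  21  23  25  27  29  31  33]
r  [117 116 116 116 113 110  99  87  90  94  91  89  97 101 104 103 101 109
 114 114 113 114 118 117 116]
n  [120 119 119 119 116 112 100  91 102 110 102  89  91  98  96  96  94  91
  93 105 116 122 122 120 118]
d  [  3   3   3   3   2   2   2   5  12  16  12   0  -6  -4  -8  -7  -7 -18
 -21  -9   4   8   5   2   2]
15.7 [0.4745 0.1021 0.1364] [-180.     0.  -171.3] F [ 4.5 -0.4  3.1] M [-0.197 -1.578  0.236] j [  35.4    7.4  -30.     0.   -52.7 -116.8] tau6 -0.278
```

```bash
python3 - <<'E'
from h import *
t=ctrl.snapshot("top"); overlay("t9",t,[],(180,320,240,365),12)
s=ctrl.snapshot("wrist"); cv2.imwrite("pics/w9.png",s["image"][:,:,::-1])
E
python3 ob.py
```

```text
15.8 [0.4744 0.1021 0.1364] [-180.     0.  -171.3] F [4.  0.3 4. ] M [-0.14  -1.619  0.287] j [  35.4    7.4  -30.     0.   -52.7 -116.8] tau6 -0.255
```

View pics/t9.png

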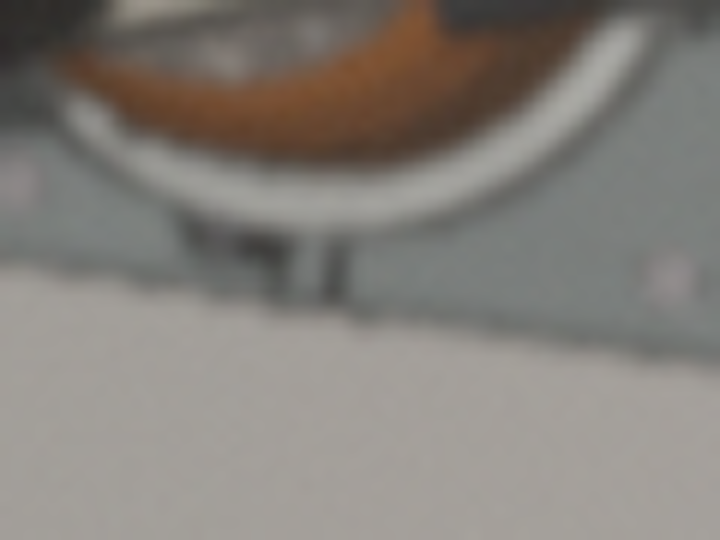

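View pics/w9.png

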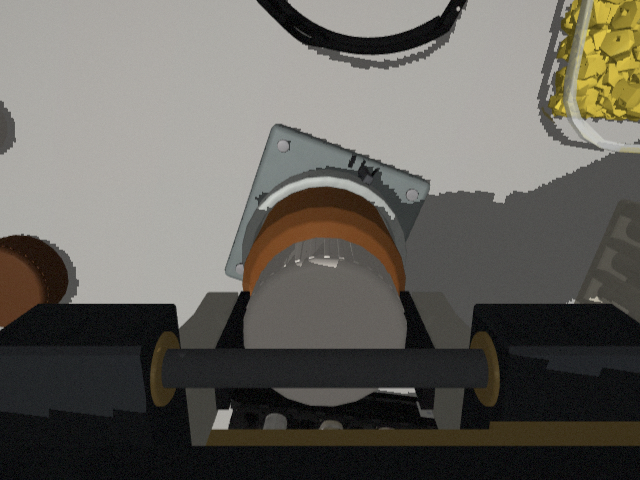

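```bash
python3 - <<'E'
import cv2
a=cv2.imread("pics/w9.png")[130:205,315:415]; cv2.imwrite("pics/w9z.png",cv2.resize(a,None,fx=8,fy=8,interpolation=cv2.INTER_CUBIC))
E
```

```text
(no output)
```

View pics/w9z.png

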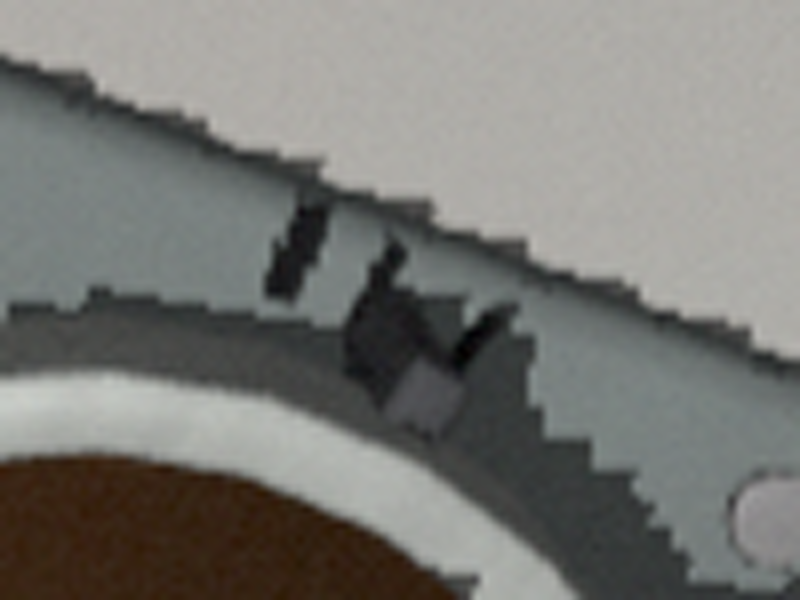

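```bash
python3 - <<'E'
from h import *
o,s=wr("w10")
c=np.array([.4740,.1018])
off=None
def P(a,r,z): f=np.radians(180-12.3-a); return [c[0]+r*np.cos(f),c[1]+r*np.sin(f),z]
q=lambda p:(proj(s,[p],o)[0]-[315,130]+.5)*8
for a in(0,8,18): print("mark",a,[q(P(a,r,.018)).round() for r in(.046,.050,.054)])
for z in(.04,.05,.06):
    for a in(5,8,10,12,15): print("ptr",z,a,[q(P(a,r,z)).round() for r in(.046,.050,.054)])
E
python3 ob.py
```

```text
mark 0 [array([261., 278.]), array([279., 231.]), array([298., 183.])]
mark 8 [array([333., 312.]), array([358., 268.]), array([384., 224.])]
mark 18 [array([414., 368.]), array([447., 329.]), array([480., 290.])]
ptr 0.04 5 [array([325., 340.]), array([350., 291.]), array([375., 242.])]
ptr 0.04 8 [array([354., 356.]), array([381., 308.]), array([409., 260.])]
ptr 0.04 10 [array([372., 366.]), array([401., 320.]), array([431., 273.])]
ptr 0.04 12 [array([390., 378.]), array([421., 332.]), array([452., 287.])]
ptr 0.04 15 [array([417., 396.]), array([450., 352.]), array([483., 308.])]
ptr 0.05 5 [array([334., 362.]), array([360., 311.]), array([386., 260.])]
ptr 0.05 8 [array([364., 378.]), array([393., 328.]), array([422., 279.])]
ptr 0.05 10 [array([383., 389.]), array([414., 341.]), array([444., 292.])]
ptr 0.05 12 [array([402., 401.]), array([434., 354.]), array([467., 306.])]
ptr 0.05 15 [array([430., 420.]), array([464., 374.]), array([499., 329.])]
ptr 0.06 5 [array([345., 385.]), array([372., 332.]), array([399., 279.])]
ptr 0.06 8 [array([376., 401.]), array([405., 350.]), array([435., 299.])]
ptr 0.06 10 [array([396., 413.]), array([427., 363.]), array([459., 313.])]
ptr 0.06 12 [array([415., 425.]), array([449., 377.]), array([482., 327.])]
ptr 0.06 15 [array([444., 445.]), array([480., 398.]), array([516., 351.])]
15.85 [0.4744 0.1021 0.1364] [-180.     0.  -171.4] F [4.7 0.6 4.6] M [-0.159 -1.621  0.27 ] j [  35.4    7.4  -30.     0.   -52.7 -116.8] tau6 -0.254
```

Call:
{"api": "jog_arm", "payload": {
  "commands": [
    {"x": 0,"y": 0,"z": 0,"roll": 0.03},
    {"x": 0,"y": 0,"z": 0,"roll": 0},
    {"x": 0,"y": 0,"z": 0,"roll": 0}
  ]
}}

```text
clock: 16.15
tool_pos: [0.4744, 0.1021, 0.1364]
orientation: [-180.0, 0.0, -173.1]
force: [4.7, -0.7, 3.7]
opening: 0.0599
```

```bash
python3 ob.py; python3 - <<'E'
from h import *
L=[]
o,s=wr("w11"); L.append(o["moment"][2])
for i in range(3):
    t=ctrl.snapshot("top"); L.append(ctrl.get_obs()["moment"][2])
overlay("t11",t,[],(180,320,240,365),12); print(np.round(L,3),np.mean(L))
a=cv2.imread("pics/w11.png")[130:205,315:415]; cv2.imwrite("pics/w11z.png",cv2.resize(a,None,fx=8,fy=8,interpolation=cv2.INTER_CUBIC))
E
```

```text
16.15 [0.4744 0.1021 0.1364] [-180.     0.  -173.1] F [ 4.7 -0.7  3.7] M [-0.187 -1.657  0.299] j [  35.4    7.4  -30.     0.   -52.7 -118.5] tau6 -0.372
[0.299 0.279 0.261 0.285] 0.2810307556461244
```

View pics/w11z.png

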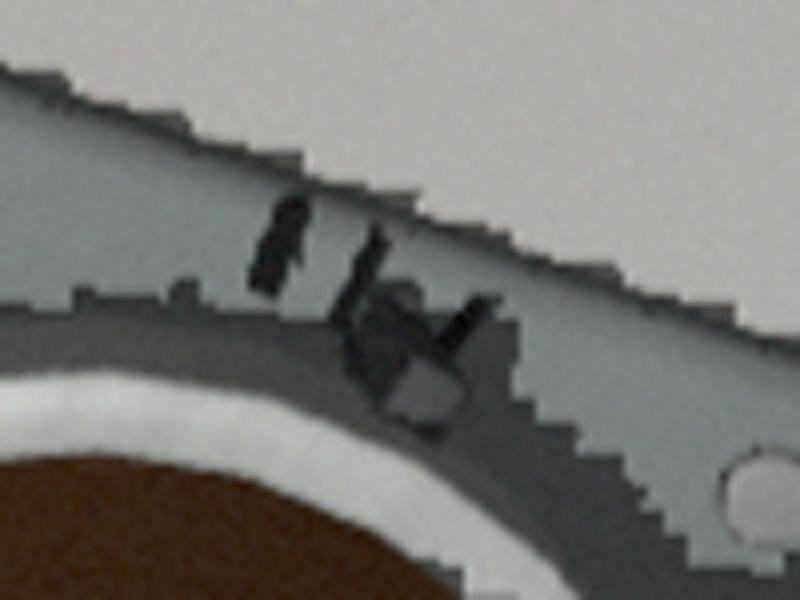

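View pics/t11.png

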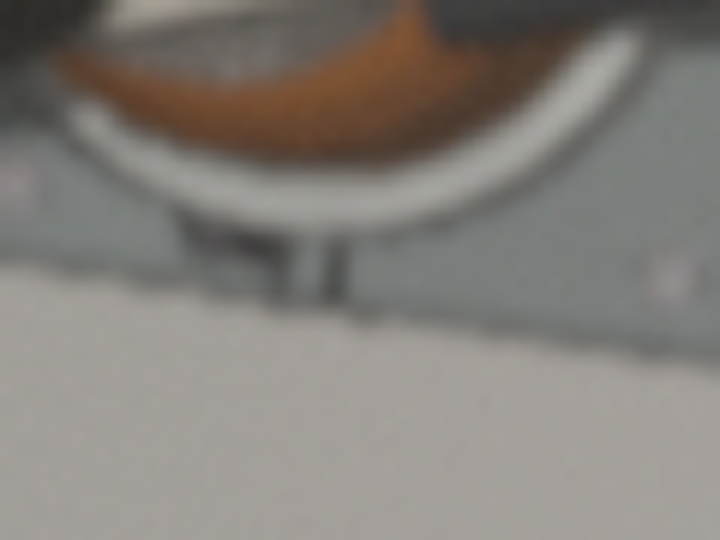

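Call:
{"api": "jog_arm", "payload": {
  "commands": [
    {"x": 0,"y": 0,"z": 0,"roll": 0.02},
    {"x": 0,"y": 0,"z": 0,"roll": 0},
    {"x": 0,"y": 0,"z": 0,"roll": 0}
  ]
}}

```text
clock: 16.65
tool_pos: [0.4744, 0.1021, 0.1364]
orientation: [180.0, 0.0, -174.2]
force: [5.2, -0.7, 4.3]
opening: 0.0596
```

```bash
python3 ob.py; python3 - <<'E'
from h import *
L=[]
o,s=wr("w12"); L.append(o["moment"][2])
for i in range(5):
    t=ctrl.snapshot("top"); L.append(ctrl.get_obs()["moment"][2])
print(np.round(L,3),np.mean(L))
E
```

```text
16.65 [0.4744 0.1021 0.1364] [ 180.     0.  -174.2] F [ 5.2 -0.7  4.3] M [-0.218 -1.7    0.343] j [  35.4    7.4  -30.     0.   -52.7 -119.7] tau6 -0.374
[0.343 0.293 0.322 0.385 0.326 0.389] 0.343053125947779
```

Call:
{"api": "jog_arm", "payload": {
  "commands": [
    {"x": 0,"y": 0,"z": 0,"roll": -0.04},
    {"x": 0,"y": 0,"z": 0,"roll": -0.04},
    {"x": 0,"y": 0,"z": 0,"roll": -0.02},
    {"x": 0,"y": 0,"z": 0,"roll": 0},
    {"x": 0,"y": 0,"z": 0,"roll": 0}
  ]
}}

```text
clock: 17.45
tool_pos: [0.4744, 0.1021, 0.1364]
orientation: [-180.0, -0.0, -168.5]
force: [4.3, -0.5, 3.7]
opening: 0.0594
```

```bash
python3 ob.py
```

```text
17.45 [0.4744 0.1021 0.1364] [-180.    -0.  -168.5] F [ 4.3 -0.5  3.7] M [-0.253 -1.764  0.162] j [  35.4    7.4  -30.    -0.   -52.7 -114. ] tau6 -0.143
```

Torque on the bottle is still clockwise, at about 0.16 N m. I'll let go now and rise.

Call:
{"api": "jog_arm", "payload": {
  "commands": [
    {"x": 0,"y": 0,"z": 0,"roll": 0},
    {"x": 0,"y": 0,"z": 0,"roll": 0},
    {"x": 0,"y": 0,"z": 0,"roll": 0},
    {"x": 0,"y": 0,"z": 0,"roll": 0},
    {"x": 0,"y": 0,"z": 0,"roll": 0}
  ],
  "gripper": 7.8
}}

```text
clock: 17.95
tool_pos: [0.4739, 0.102, 0.136]
orientation: [-180.0, -0.1, -168.5]
force: [-0.9, -0.3, 0.1]
opening: 0.0776
```

Call:
{"api": "jog_arm", "payload": {
  "commands": [
    {"x": 0,"y": 0,"z": -0.5,"roll": 0},
    {"x": 0,"y": 0,"z": -1,"roll": 0},
    {"x": 0,"y": 0,"z": -2,"roll": 0},
    {"x": 0,"y": 0,"z": -2,"roll": 0},
    {"x": 0,"y": 0,"z": -3,"roll": 0},
    {"x": 0,"y": 0,"z": -3,"roll": 0},
    {"x": 0,"y": 0,"z": -2,"roll": 0},
    {"x": 0,"y": 0,"z": 0,"roll": 0}
  ]
}}

```text
clock: 18.75
tool_pos: [0.4758, 0.1027, 0.2755]
orientation: [179.9, 0.4, -168.5]
force: [-0.1, 0.1, 0.5]
opening: 0.0779
```

```bash
python3 ob.py; python3 - <<'E'
from h import *
o,s=wr("w13"); d=ctrl.snapshot("side"); t=ctrl.snapshot("top")
c=[.4742,.1020]
it=[(circ(*c,.156-.0245,.03),(0,0,255)),(circ(*c,.1615,.03),(0,0,255))]
overlay("s13",d,it,(370,220,490,340),5); overlay("t13",t,[],(150,250,270,365),5)
cv2.imwrite("pics/side13.png",d["image"][:,:,::-1])
E
```

```text
18.75 [0.4758 0.1027 0.2755] [ 179.9    0.4 -168.5] F [-0.1  0.1  0.5] M [-0.004  0.011  0.052] j [ 3.540e+01  5.000e-01 -1.800e+01  1.000e-01 -7.110e+01 -1.139e+02] tau6 -0.0
```

View pics/w13.png

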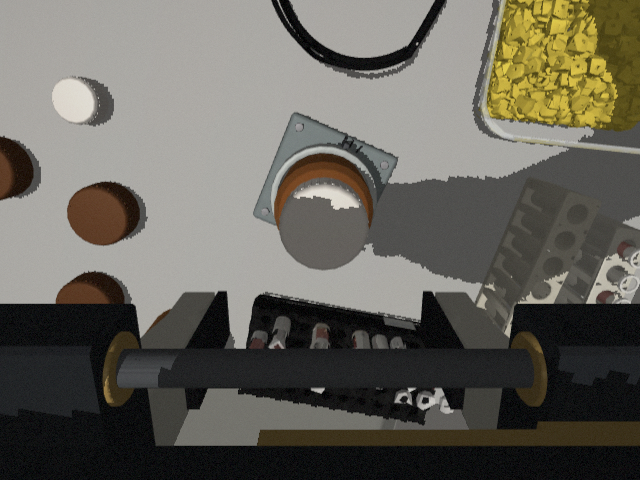

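View pics/s13.png

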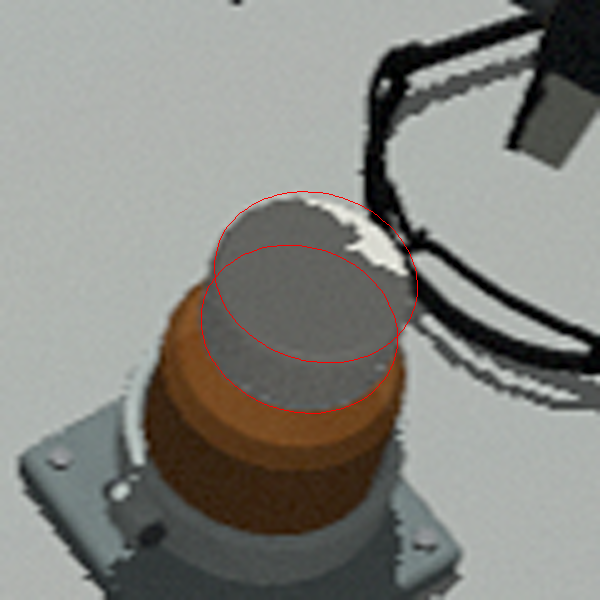

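View pics/t13.png

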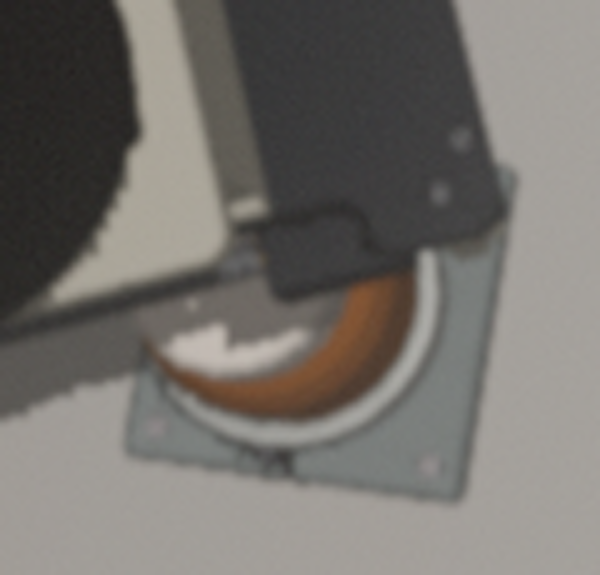

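Call:
{"api": "jog_arm", "payload": {
  "commands": [
    {"x": 0,"y": 0,"z": -1,"roll": 0},
    {"x": 0,"y": 0,"z": 0,"roll": 0},
    {"x": 0,"y": 0,"z": 0,"roll": 0}
  ]
}}

```text
clock: 19.2
tool_pos: [0.4744, 0.1022, 0.2814]
orientation: [180.0, -0.0, -168.5]
force: [0.9, 0.3, -0.6]
opening: 0.0781
```

```bash
python3 -c "
from plant import ctrl
print(ctrl.close_job())"
```

```text
the job is handed in; nothing more can be done
None
```

The wide white cap is on the open bottle, screwed fully home and let go. I handed the job in at about 19 s.

- **Finding the thread:** I set the cap on with about 6 N, the lugs resting roughly 13 mm below the mouth. Turning it anticlockwise, the thread dropped in within 16 degrees. It then met its stop about 19.4 mm below the mouth. At the stop the wrist moment read about 0.23 N m, so the clamp was wound to about 9 degrees anticlockwise (limit 12).
- **Tightening:** I screwed it clockwise under 3–5 N, and it sank about another 5.5 mm to its stop. I tightened until the wrist moment averaged 0.34 N m (0.29–0.39 on single readings), or about 12–13 degrees of clamp swing.
- **Letting go:** I eased the gripper back about 6 degrees before opening it, so the clamp would not snap back. The torque on the cap stayed clockwise throughout.

**Last checks:** The side picture shows the cap upright, its outline matching the home position. The pointer is back at its rest mark and the gripper reads no load. The small cap was in the last wrist picture and I saw nothing disturbed. I did not check the capped bottle separately at the end, but the arm never went near it.

**Uncertain or disagreeing:**
- The pictures placed the pointer only between the 8 and 18 degree marks, so the 12-degree figure rests on the noisy wrist moment.
- The side and top cameras differed by about 3 mm on the mouth's position, so I used a point between them. Side forces on the neck stayed near 5 N or less.

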